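# Stock and switch on the pastry display case

## Robot

A 6-joint arm with a two-finger parallel gripper is mounted at the origin on the work surface. World frame = base frame: x ahead of the robot, y to its left, z up, the work surface at z = 0. Lengths are in m, angles in rad, forces in N, time in s.
With the tool pointing down it reaches from about 0.275 to 0.875 m from the base axis. Payload 12.5 kg.
Tool frame: the origin (TCP) lies at the very end of the fingers, on their centre line; the grasp point (between the pads) lies 19 mm behind it; x points along the fingers, z is the direction in which the jaws open and shut, and the axes are right-handed (so a half turn about x gives the same grasp; the last joint's range is limited). The gripper opens to 85 mm and grips with 20 to 120 N. Pads are 22 mm wide; open, the fingers measure 114 mm over their backs; the gripper's body (76 mm by 85 mm) begins 54 mm behind the grasp point. The pads swing forward as they close: fully open they stand 13 mm farther back than shut.
Start: joints at [1.097, 0.351, 1.652, -0, 1.139, -0.085], TCP at [0.208, 0.509, 0.231] pointing down, gripper open.
Joint ranges: [-2.75, 2.75], [-0.79, 2.1], [0.01, 2.65], [-1.57, 4.71], [0.07, 3.14], [-2.87, 2.87]. Speed limits (rad/s): [2.22, 2.22, 2.79, 3.14, 3.14, 3.14].

## Interface

Orientations are given as a unit quaternion [w, x, y, z].
In Python, from plant import sense, get_image, calibration, finish_job gives the robot as it stands.
- The arm moves only by the tool carry_out, never from a script. Its arguments are lists of equal length, an entry for each row: "grip": the opening, from -1 (shut) to 1 (fully open); "offset": the shift along the tool's x, y, z normalised to -1 to 1, where 1 is 100 mm, a list of three; "delta_rot": the turn, a rotation vector about the tool's x, y, z normalised to -1 to 1, where 1 is 60 degrees, a list of three. A call has 1 to 5 rows; each row shifts and turns the commanded pose from where the row before left it, along the tool's axes as they then stand; what a row does not reach is not made up. A row lasts 1/12 s, in which the tool goes at most 41.7 mm and 7.16 degrees, less where a joint would pass 70% of its speed; a pose out of reach is approached as far as the arm can. A call with a number of a shift or a turn outside -1 to 1 is refused whole. A call with a gripper value outside its range is refused whole. The fingers move at their own pace and stop on an object; the grip force is fixed at half the most. Time passes only in rows, so rows that do not move let the fingers close. It gives the time, the measured TCP pose, the force and the opening at its end, in the units of the state.
- sense(): the state, without advancing time (a new reading comes with each control period).
- get_image(name): name is "side" or "top" or "wrist"; returns the picture (480x640x3 uint8, red, green, blue); there is no depth.
- calibration(name): a dict with "camera_matrix" (3x3 intrinsics, pixels), "view" (4x4, takes a point from world to camera coordinates). Camera axes: x right, y down, z forward; pixel columns grow to the right and rows downward; lengths in m; the calibration is good to about 2 mm. The wrist camera is an equidistant fisheye: a pixel r from the principal point sees the ray r / f radians off the axis. A picture is of the moment at which its call begins: read the wrist's pose just before it. calibration takes no time and is no camera call; for the wrist camera it gives the pose at the moment of the call.
- finish_job(): hands the job in, once; it reports no verdict.
The state is a dict: "t": time; "qpos": joint angles; "joint_vel": joint speeds; "joint_efforts": joint torques, N m; "tcp_pos": TCP position; "eef_rot": TCP orientation; "ft_force": force on the tool from outside, world axes, zero at the start; "moment": the same for the moment, N m; "grip_width": opening from 0.0 (shut) to 1.0 (fully open).
Only numpy, scipy, OpenCV 4.12 (cv2) and the standard library are available. Lean on these libraries where they do the work, as an engineer would, in place of code of your own. Each camera call takes 0.05 s, during which the arm holds its last target. There are 200 camera calls.

## Task

Stock the pastry case for the day: draw the empty black tray right out of the bay onto the loading shelf, stand every pudding pot on the counter upright on it, inside its rim and not stacked, and slide the loaded tray back into the bay until it is fully home against the rear stop. Then switch the case on by pressing its keys one at a time, each fully down and let go: first green power, then blue cooling, then yellow light. Leave the red defrost key alone and do not shove the other things on the counter about.

Things in the scene. Friction and masses are not known exactly. Their poses are not given: they have to be found in the camera images.
- case: Fixed black glazed pastry case, 245 mm high, its open bay facing the robot. Origin: on the counter under the middle of the bay's mouth; x into the bay, y left, z up. Its 20 mm thick base plate, 352 mm wide, is the bay's floor and, from x = -230 mm to 0, a loading shelf. Console at the shelf's right: black block, x -195 to 5 mm, y -237 to -179 mm, top 45 mm above the counter, with the keys on it
- bay_mouth (a point): Middle of the bay's mouth, on its floor (20 mm above the counter), axes as the case's. Bay: 268 mm wide between side walls that start here, 165 mm deep to a stop, roof 105 mm above the floor from x = 30 mm on. In front, 30 mm high guides flare out to 300 mm apart at x = -45 mm. With the tray fully home against the stop its origin is 90 mm in from here
- tray: Black steel display tray, 150 mm (x) x 260 mm (y), floor 4 mm thick, rim 15 mm high and 4 mm thick, 0.35 kg, loose, starts empty in the bay, home or drawn out by up to 70 mm; it fits the bay with 4 mm play at each side. Origin: underside centre; x points away from its handle (towards the bay), z up. A bow handle sticks out at the robot's side (-x)
- tray_handle (a point): Middle of the tray handle's bar: a round steel bar 10 mm thick and 110 mm long, running along the tray's y, 125 mm from the tray's origin towards the robot, its axis 30 mm above the tray's underside; two arms join its ends to the tray, nothing else is near the bar
- key_power (a joint): Travel of the green power key, 0 to 0.006 m (down); springs back; fully down takes 5 N, counts as pressed beyond 0.004
- key_cooling (a joint): Travel of the blue cooling key, likewise
- key_light (a joint): Travel of the yellow light key, likewise
- key_defrost (a joint): Travel of the red defrost key, likewise
- key_power_top (a point): Green key, a round push button of 28 mm diameter on the case's console, the first of four in a row (45 mm apart) counted from the robot's side; point: centre of the key's top, which is 67 mm above the counter. Power
- key_cooling_top (a point): Blue key, a round push button of 28 mm diameter on the case's console, the second of four in a row (45 mm apart) counted from the robot's side; point: centre of the key's top, which is 67 mm above the counter. Cooling
- key_light_top (a point): Yellow key, a round push button of 28 mm diameter on the case's console, the third of four in a row (45 mm apart) counted from the robot's side; point: centre of the key's top, which is 67 mm above the counter. Light
- key_defrost_top (a point): Red key, a round push button of 28 mm diameter on the case's console, the last of four in a row (45 mm apart) counted from the robot's side; point: centre of the key's top, which is 67 mm above the counter. Defrost
- pot1: Pudding pot with pink filling: clear rigid upright cylinder with a white lid (a spot of the filling's colour on it), 58 mm diameter, 54 mm high, heavier at the base, about 0.11 kg, loose on the counter; origin: underside centre, z up; may be absent
- pot2: Pudding pot with yellow filling: clear rigid upright cylinder with a white lid (a spot of the filling's colour on it), 58 mm diameter, 54 mm high, heavier at the base, about 0.11 kg, loose on the counter; origin: underside centre, z up; may be absent
- pot3: Pudding pot with chocolate brown filling: clear rigid upright cylinder with a white lid (a spot of the filling's colour on it), 58 mm diameter, 54 mm high, heavier at the base, about 0.11 kg, loose on the counter; origin: underside centre, z up; may be absent
- pot4: Pudding pot with cream filling: clear rigid upright cylinder with a white lid (a spot of the filling's colour on it), 58 mm diameter, 54 mm high, heavier at the base, about 0.11 kg, loose on the counter; origin: underside centre, z up; may be absent
- pot5: Pudding pot with orange filling: clear rigid upright cylinder with a white lid (a spot of the filling's colour on it), 58 mm diameter, 54 mm high, heavier at the base, about 0.11 kg, loose on the counter; origin: underside centre, z up; may be absent
- pot6: Pudding pot with dark red filling: clear rigid upright cylinder with a white lid (a spot of the filling's colour on it), 58 mm diameter, 54 mm high, heavier at the base, about 0.11 kg, loose on the counter; origin: underside centre, z up; may be absent
- syrup: Brown syrup bottle, 54 mm diameter, 170 mm high, loose, not part of the job; origin: underside centre
- mug: White mug, 80 mm diameter, 90 mm high, with a handle, loose, not part of the job; origin: underside centre
- bowl: Blue bowl, 104 mm diameter, 45 mm high, loose, not part of the job; origin: underside centre
- server: Cake server lying flat, 280 mm long, black handle, origin under its middle, loose, not part of the job; 
- sugar: White sugar jar with a steel cap, 60 mm diameter, 120 mm high, loose, not part of the job; origin: underside centre
- napkins: Pile of napkins in a white block, 110 x 110 x 50 mm, loose, not part of the job; origin: underside centre
There are look-alikes about, which are no part of the job. What is shaped like the pot3 but purple or turquoise is not meant.

How it is judged:
By the outcome, as a careful person would: the job done as asked, in the order asked, and still so for the second after the job is handed in, with the robot touching nothing.
Of pot1, pot2, pot3, pot4, pot5, pot6 only 4 to 6 are there at a start; the rules pass over those that are not, and their reading is None.
At some moment in a run one of pot1, pot2, pot3, pot4, pot5, pot6 may be knocked a few centimetres aside while the robot is not near it.
Once in a run the grip may slacken for a moment while it holds something.
It also fails if it takes over 210 s, if anything falls off the work surface, if the arm or the gripper's body presses on something with over 40 N, if the wrist force passes 120 N, or if a joint passes its speed limit or range.

## Working session

There is one attempt and no reset: what is moved stays moved. The work goes in short steps, Python scripts to look and compute and a tool call to move; the robot and the scene stay as the last step left them, time stands still between calls to the robot, and variables do not carry over. Pictures are saved under pics/ and viewed, about 12 in all and at most 16, crops included, and the job is handed in when it is done.

Besides the shell and the picture viewer there is one more tool, called after "Emit:" by a JSON object that holds its "api" and its "payload", one argument or row to a line. carry_out: Moves the arm, as the interface text tells. Scaled input: -1 to 1 covers 100 mm each way for a shift and 60 degrees each way for a turn. Its arguments: {"type":"object","properties":{"grip":{"type":"array"},"offset":{"type":"array"},"delta_rot":{"type":"array"}},"required":["grip","offset","delta_rot"]}

```bash
ls; mkdir -p pics
python3 - <<'E'
from plant import *
import cv2
s=sense();print(s)
for n in("top","side"):
    im=get_image(n);cv2.imwrite(f"pics/{n}0.png",im[:,:,::-1]);c=calibration(n);print(n,c)
print(calibration("wrist"))
E
```

```text
pics
{'t': 0.0, 'qpos': array([ 1.09741298e+00,  3.51240262e-01,  1.65245718e+00,  7.03260835e-06,
        1.13907498e+00, -8.45939942e-02]), 'joint_vel': array([-0.00056052, -0.00040782,  0.00033561,  0.00125721,  0.00021133,
        0.00177089]), 'joint_efforts': array([ 4.14309316e-04, -5.06109273e+01, -2.91400713e+01, -2.89907473e-05,
        4.72677260e-03, -2.60720708e-05]), 'tcp_pos': array([0.20830373, 0.50866059, 0.23074363]), 'eef_rot': array([ 0.58680334, -0.39419547,  0.58753505,  0.39379479]), 'ft_force': array([-0.75523612,  0.30889127,  0.29111711]), 'moment': array([0.01919264, 0.04067512, 0.00717068]), 'grip_width': 1.0003070789470847}
top {'camera_matrix': array([[600.10189412,   0.        , 322.31701587],
       [  0.        , 600.10189412, 251.37123126],
       [  0.        ,   0.        ,   1.        ]]), 'view': array([[-0.03337169, -0.99943851, -0.00299816, -0.01346961],
       [-0.97490657,  0.03321289, -0.22012286,  0.53309552],
       [ 0.22009884, -0.00442295, -0.97546755,  1.39930057],
       [ 0.        ,  0.        ,  0.        ,  1.        ]])}
side {'c
[... 246 characters left out ...]
[-0.21121524,  0.49120119, -0.84505001,  0.17138568],
       [ 0.3190566 , -0.78255081, -0.53461866,  1.75454668],
       [ 0.        ,  0.        ,  0.        ,  1.        ]])}
{'camera_matrix': array([[371.64829954,   0.        , 316.28732766],
       [  0.        , 371.64829954, 248.07596462],
       [  0.        ,   0.        ,   1.        ]]), 'view': array([[ 3.79138313e-01,  9.25339945e-01, -3.55171559e-04,
        -5.50347960e-01],
       [ 8.78292038e-01, -3.59740552e-01,  3.14944170e-01,
        -4.06109151e-02],
       [ 2.91302651e-01, -1.19719346e-01, -9.49110133e-01,
         3.79298253e-01],
       [ 0.00000000e+00,  0.00000000e+00,  0.00000000e+00,
         1.00000000e+00]])}
```

View pics/top0.png

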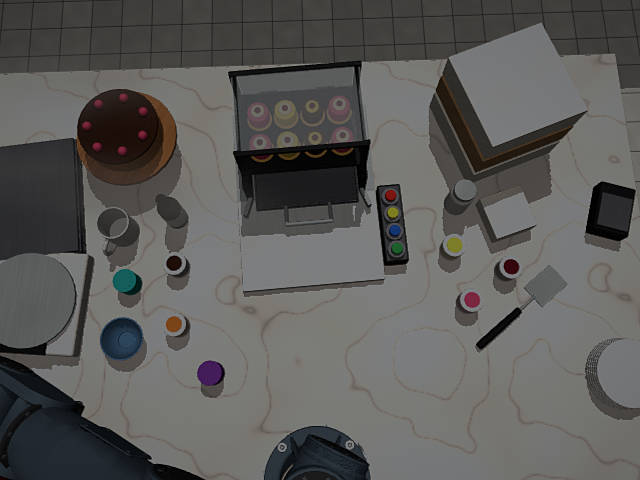

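View pics/side0.png

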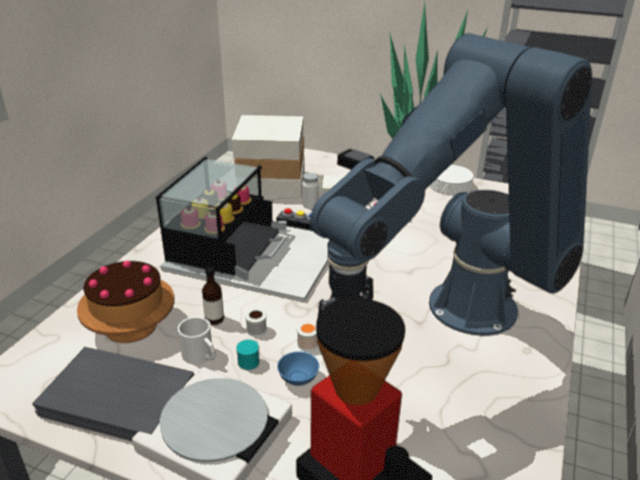

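Candidates in the top picture are lids at: brown (176,265), orange (176,325), yellow (454,245), dark red (510,268) and pink (471,300). The look-alikes to leave are turquoise (126,282) and purple (210,373). No cream pot is visible so far. The tray is partly drawn out, with its handle bar at about (309,222). The keys run from green at (397,248) to red at (391,196).

```bash
cat > h.py <<'E'
import numpy as np, cv2
from plant import sense,get_image,calibration
from scipy.spatial.transform import Rotation as Ro
def ray(c,uv,fish=False):
    K=c["camera_matrix"];V=c["view"];d=np.array([(uv[0]-K[0,2])/K[0,0],(uv[1]-K[1,2])/K[1,1]])
    if fish:
        r=np.hypot(*d); v=np.r_[d/max(r,1e-9)*np.sin(r),np.cos(r)]
    else: v=np.r_[d,1]
    R=V[:3,:3]; return -R.T@V[:3,3],R.T@v
def at(c,uv,z,fish=False):
    o,d=ray(c,uv,fish); return (o+d*(z-o[2])/d[2])[:2]
def proj(c,p,fish=False):
    K=c["camera_matrix"];V=c["view"];q=V[:3,:3]@np.array(p)+V[:3,3]
    if fish:
        n=np.hypot(q[0],q[1]);m=q[:2]/max(n,1e-9)*np.arctan2(n,q[2])
    else: m=q[:2]/q[2]
    return m*[K[0,0],K[1,1]]+[K[0,2],K[1,2]]
def R(s=None):
    s=s or sense();w,x,y,z=s["eef_rot"];return Ro.from_quat([x,y,z,w]).as_matrix()
def yaw(s=None):  # world angle of tool z (jaw axis), mod 180 deg
    z=R(s)[:,2];return np.degrees(np.arctan2(z[1],z[0]))
E
python3 - <<'E'
from h import *
im=cv2.imread("pics/top0.png");c=calibration("top")
hsv=cv2.cvtColor(im,cv2.COLOR_BGR2HSV)
for n,uv,z in [("brown",(176,265),.054),("orange",(176,325),.054),("yellow",(454,245),.054),("dkred",(510,268),.054),("pink",(471,300),.054),
  ("kg",(397,248),.067),("kb",(395,231),.067),("ky",(393,213),.067),("kr",(391,196),.067)]:
    x,y=uv;w=8;p=im[y-w:y+w+1,x-w:x+w+1].astype(int);
    sat=p.max(2)-p.min(2) if n not in("brown",) else 255-p.max(2)
    m=sat>0.55*sat.max();yy,xx=np.nonzero(m);q=(x-w+xx.mean(),y-w+yy.mean())
    print(n,np.round(q,1),m.sum(),np.round(at(c,q,z),4))
for n,uv,z in [("shelfL",(243,291),.02),("shelfR",(383,279),.02),("barL",(288,223.5),.05),("barR",(332,221),.05),("trayL",(255,209),.035),("trayR",(358,204),.035)]:
    print(n,np.round(at(c,uv,z),4))
print(R().round(3),yaw())
cv2.imwrite("pics/crop0.png",np.vstack([cv2.resize(im[160:300,230:420],(760,560),interpolation=cv2.INTER_CUBIC)]))
E
```

```text
brown [175.1 264.1] 202 [0.5142 0.3271]
orange [173.8 323.9] 174 [0.3689 0.3272]
yellow [454.1 244.6] 174 [ 0.5396 -0.3541]
dkred [510.8 266.4] 169 [ 0.4808 -0.4868]
pink [471.7 299.4] 187 [ 0.4035 -0.3851]
kg [396.7 247.5] 90 [ 0.5342 -0.2117]
kb [394.5 229.6] 86 [ 0.579  -0.2091]
ky [392.3 212.2] 89 [ 0.6232 -0.2062]
kr [390.5 194.6] 84 [ 0.6686 -0.2044]
shelfL [0.4479 0.1669]
shelfR [ 0.4662 -0.1792]
barL [0.608 0.051]
barR [ 0.6107 -0.058 ]
trayL [0.6527 0.1339]
trayR [ 0.6569 -0.1254]
[[-0.    -0.925  0.379]
 [-0.001  0.379  0.925]
 [-1.     0.    -0.001]] 67.72412504006769
```

View pics/crop0.png

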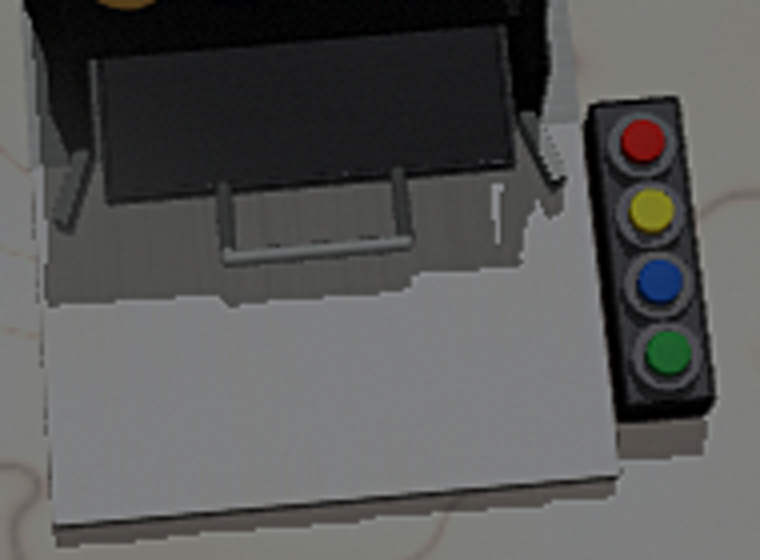

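Case estimate: origin about (0.686, 0.0055), yaw about 3.05°. The shelf edge and the key row agree to 2 mm. The tray is drawn out about 42 mm, with its bar near (0.609, -0.003). I'll turn the tool to the case axes and go above the handle.

Emit:
{"api": "carry_out", "payload": {
  "grip": [-0.1,-0.1,-0.1,-0.1,-0.1],
  "offset": [
    [0,0,0],
    [0,0,0],
    [0,0,0],
    [0,0,0],
    [0,0,0]
  ],
  "delta_rot": [
    [0.108,0,0],
    [0.108,0,0],
    [0.108,0,0],
    [0.108,0,0],
    [0.108,0,0]
  ]
}}

```text
t: 0.52
tcp_pos: [0.2084, 0.5087, 0.2309]
eef_rot: [0.674, -0.213, 0.675, 0.212]
ft_force: [-0.5, -0.8, -0.9]
grip_width: 0.452
```

Emit:
{"api": "carry_out", "payload": {
  "grip": [-0.1,-0.1,-0.1,-0.1,-0.1],
  "offset": [
    [0,0,0],
    [0,0,0],
    [0,0,0],
    [0,0,0],
    [0,0,0]
  ],
  "delta_rot": [
    [0.108,0,0],
    [0.108,0,0],
    [0.108,0,0],
    [0.108,0,0],
    [0.108,0,0]
  ]
}}

```text
t: 0.93
tcp_pos: [0.2084, 0.5088, 0.231]
eef_rot: [0.707, -0.016, 0.707, 0.016]
ft_force: [0.6, 0.8, -0.0]
grip_width: 0.45
```

Emit:
{"api": "carry_out", "payload": {
  "grip": [-0.1,-0.1,-0.1,-0.1,-0.1],
  "offset": [
    [0.04,-0.266,0.187],
    [0.04,-0.266,0.187],
    [0.04,-0.266,0.187],
    [0.04,-0.266,0.187],
    [0.04,-0.266,0.187]
  ],
  "delta_rot": [
    [0,0,0],
    [0,0,0],
    [0,0,0],
    [0,0,0],
    [0,0,0]
  ]
}}

```text
t: 1.35
tcp_pos: [0.3091, 0.3795, 0.2109]
eef_rot: [0.707, -0.018, 0.707, 0.018]
ft_force: [1.2, 1.1, 0.1]
grip_width: 0.45
```

Emit:
{"api": "carry_out", "payload": {
  "grip": [-0.1,-0.1,-0.1,-0.1,-0.1],
  "offset": [
    [0.04,-0.266,0.187],
    [0.04,-0.266,0.187],
    [0.04,-0.266,0.187],
    [0.04,-0.266,0.187],
    [0.04,-0.266,0.187]
  ],
  "delta_rot": [
    [0,0,0],
    [0,0,0],
    [0,0,0],
    [0,0,0],
    [0,0,0]
  ]
}}

```text
t: 1.77
tcp_pos: [0.4094, 0.2514, 0.191]
eef_rot: [0.707, -0.018, 0.707, 0.018]
ft_force: [0.6, 0.9, -0.1]
grip_width: 0.452
```

Emit:
{"api": "carry_out", "payload": {
  "grip": [-0.1,-0.1,-0.1,-0.1,-0.1],
  "offset": [
    [0.04,-0.266,0.187],
    [0.04,-0.266,0.187],
    [0.04,-0.266,0.187],
    [0.04,-0.266,0.187],
    [0.04,-0.266,0.187]
  ],
  "delta_rot": [
    [0,0,0],
    [0,0,0],
    [0,0,0],
    [0,0,0],
    [0,0,0]
  ]
}}

```text
t: 2.18
tcp_pos: [0.5096, 0.1233, 0.1709]
eef_rot: [0.707, -0.018, 0.707, 0.018]
ft_force: [-0.1, 1.0, -0.1]
grip_width: 0.446
```

Emit:
{"api": "carry_out", "payload": {
  "grip": [-0.1,-0.1,-0.1,-0.1,-0.1],
  "offset": [
    [0.04,-0.266,0.187],
    [0.04,-0.266,0.187],
    [0.04,-0.266,0.187],
    [0.04,-0.266,0.187],
    [0.04,-0.266,0.187]
  ],
  "delta_rot": [
    [0,0,0],
    [0,0,0],
    [0,0,0],
    [0,0,0],
    [0,0,0]
  ]
}}

```text
t: 2.6
tcp_pos: [0.6097, -0.0048, 0.1507]
eef_rot: [0.707, -0.018, 0.707, 0.018]
ft_force: [-0.1, 0.9, -0.1]
grip_width: 0.449
```

Run:
```python
from h import *
s=sense();print(s["t"],s["tcp_pos"],yaw(s),s["qpos"].round(3),s["grip_width"])
c=calibration("wrist");im=get_image("wrist")[:,:,::-1].copy();np.save("pics/w1.npy",im)
print(proj(c,[.609,-.003,.05],True),proj(c,[.606,.052,.05],True),proj(c,[.612,-.058,.05],True))
for p in ([.609,-.003,.05],[.606,.052,.05],[.612,-.058,.05]): cv2.circle(im,tuple(int(v) for v in proj(c,p,True)),3,(0,255,0),1)
cv2.imwrite("pics/w1.png",im)
```

```text
2.6 [ 0.60967698 -0.00475899  0.15072589] 2.9156196460098323 [-0.084  0.546  1.563  0.     1.033 -0.135] 0.44918323369950464
[314.86735567 247.20792586] [314.47674318 166.78866795] [315.24642749 317.74167145]
```

View pics/w1.png

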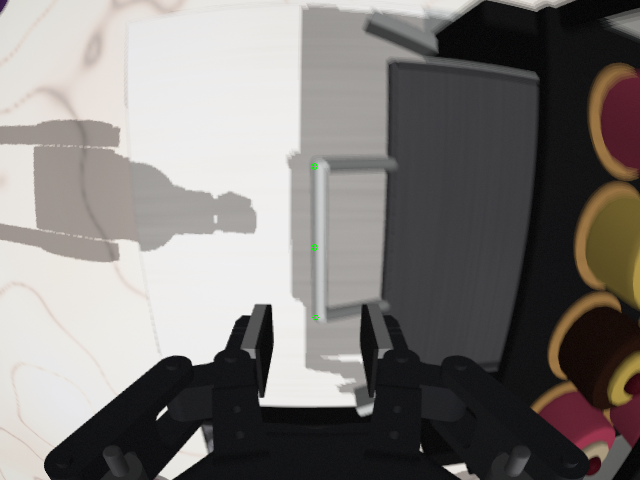

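The wrist view shows the bar from (321,163) to (320,317), about 4 mm further forward and 6 mm further left than estimated. I'll correct for that, lower, grip and pull.

Emit:
{"api": "carry_out", "payload": {
  "grip": [-0.1,-0.1,-0.1,-0.1,-0.1],
  "offset": [
    [0.2,0.06,0.04],
    [0.3,0,0],
    [0.3,0,0],
    [0.2,0,0],
    [0.18,0,0]
  ],
  "delta_rot": [
    [0,0,0],
    [0,0,0],
    [0,0,0],
    [0,0,0],
    [0,0,0]
  ]
}}

```text
t: 3.07
tcp_pos: [0.6118, 0.003, 0.0311]
eef_rot: [0.706, -0.018, 0.708, 0.018]
ft_force: [-0.7, -0.7, -0.2]
grip_width: 0.45
```

Emit:
{"api": "carry_out", "payload": {
  "grip": [-1,-1,-1,-1,-1],
  "offset": [
    [0,0,0],
    [0,0,0],
    [0,0,0],
    [0,0,0],
    [0,0,0]
  ],
  "delta_rot": [
    [0,0,0],
    [0,0,0],
    [0,0,0],
    [0,0,0],
    [0,0,0]
  ]
}}

```text
t: 3.48
tcp_pos: [0.6131, 0.0029, 0.0343]
eef_rot: [0.707, -0.018, 0.706, 0.018]
ft_force: [-1.6, 0.8, -1.4]
grip_width: 0.093
```

Emit:
{"api": "carry_out", "payload": {
  "grip": [-1,-1,-1,-1,-1],
  "offset": [
    [0,0,-0.06],
    [0,0,-0.12],
    [0,0,-0.12],
    [0,0,-0.12],
    [0,0,-0.12]
  ],
  "delta_rot": [
    [0,0,0],
    [0,0,0],
    [0,0,0],
    [0,0,0],
    [0,0,0]
  ]
}}

```text
t: 3.9
tcp_pos: [0.5586, 0.0001, 0.0339]
eef_rot: [0.708, -0.018, 0.706, 0.018]
ft_force: [2.2, -0.6, -2.3]
grip_width: 0.092
```

Emit:
{"api": "carry_out", "payload": {
  "grip": [-1,-1,-1,-1,-1],
  "offset": [
    [0,0,-0.12],
    [0,0,-0.12],
    [0,0,-0.12],
    [0,0,-0.12],
    [0,0,-0.12]
  ],
  "delta_rot": [
    [0,0,0],
    [0,0,0],
    [0,0,0],
    [0,0,0],
    [0,0,0]
  ]
}}

```text
t: 4.32
tcp_pos: [0.4986, -0.003, 0.0339]
eef_rot: [0.708, -0.018, 0.706, 0.018]
ft_force: [2.5, 0.1, -1.5]
grip_width: 0.09
```

Emit:
{"api": "carry_out", "payload": {
  "grip": [-1,-1,-1,-1,-1],
  "offset": [
    [0,0,-0.12],
    [0,0,-0.12],
    [0,0,-0.12],
    [0,0,-0.12],
    [0,0,-0.12]
  ],
  "delta_rot": [
    [0,0,0],
    [0,0,0],
    [0,0,0],
    [0,0,0],
    [0,0,0]
  ]
}}

```text
t: 4.73
tcp_pos: [0.4388, -0.0061, 0.0339]
eef_rot: [0.708, -0.018, 0.706, 0.018]
ft_force: [0.7, -0.3, -1.9]
grip_width: 0.086
```

Emit:
{"api": "carry_out", "payload": {
  "grip": [-1,-1,-0.1,-0.1,-0.1],
  "offset": [
    [0,0,-0.06],
    [0,0,0],
    [0,0,0],
    [0,0,0],
    [0,0,0]
  ],
  "delta_rot": [
    [0,0,0],
    [0,0,0],
    [0,0,0],
    [0,0,0],
    [0,0,0]
  ]
}}

```text
t: 5.15
tcp_pos: [0.4338, -0.0063, 0.0335]
eef_rot: [0.707, -0.018, 0.707, 0.018]
ft_force: [1.1, 0.7, -0.7]
grip_width: 0.444
```

Emit:
{"api": "carry_out", "payload": {
  "grip": [-0.1,-0.1,0.65,0.65,0.65],
  "offset": [
    [0,0,0],
    [-0.2,0,0],
    [-0.4,0,0],
    [-0.4,0,0],
    [-0.4,0,0]
  ],
  "delta_rot": [
    [0,0,0],
    [0,0,0],
    [0,0,0],
    [0,0,0],
    [0,0,0]
  ]
}}

```text
t: 5.57
tcp_pos: [0.4327, -0.0062, 0.175]
eef_rot: [0.707, -0.018, 0.707, 0.018]
ft_force: [0.9, -0.7, 0.1]
grip_width: 0.82
```

Run:
```python
from h import *
s=sense();print(s["t"],s["tcp_pos"],yaw(s),s["qpos"].round(3),s["grip_width"])
im=get_image("top")[:,:,::-1].copy();cv2.imwrite("pics/top2f.png",im)
cv2.imwrite("pics/top2.png",cv2.resize(im[120:400,90:560],(800,477),interpolation=cv2.INTER_CUBIC))
```

```text
5.5667 [ 0.43269085 -0.00619522  0.17495866] 2.9262514315004244 [-0.122  0.216  1.997 -0.     0.929 -0.173] 0.820072993237036
```

View pics/top2.png

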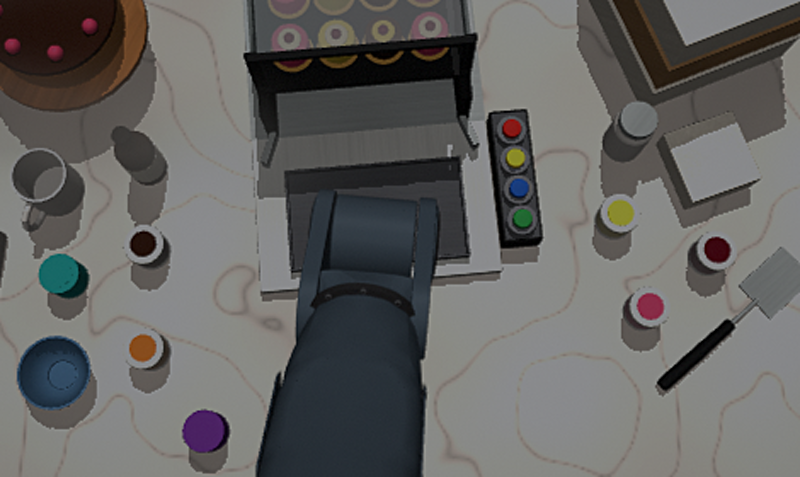

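The tray is fully out on the shelf and the five pots haven't moved. I'll turn the jaws to the case's y axis and go above the brown pot.

Emit:
{"api": "carry_out", "payload": {
  "grip": [1,1,1,1,1],
  "offset": [
    [0,0,0],
    [0,0,0],
    [0,0,0],
    [0,0,0],
    [0,0,0]
  ],
  "delta_rot": [
    [0.115,0,0],
    [0.115,0,0],
    [0.115,0,0],
    [0.115,0,0],
    [0.115,0,0]
  ]
}}

```text
t: 6.03
tcp_pos: [0.4332, -0.0062, 0.1733]
eef_rot: [0.68, 0.194, 0.68, -0.194]
ft_force: [0.7, -0.2, 0.3]
grip_width: 0.995
```

Emit:
{"api": "carry_out", "payload": {
  "grip": [1,1,1,1,1],
  "offset": [
    [0,0,0],
    [0,0,0],
    [0,0,0],
    [0,0,0],
    [0,0,0]
  ],
  "delta_rot": [
    [0.115,0,0],
    [0.115,0,0],
    [0.115,0,0],
    [0.115,0,0],
    [0.115,0,0]
  ]
}}

```text
t: 6.45
tcp_pos: [0.4332, -0.0063, 0.1732]
eef_rot: [0.592, 0.387, 0.592, -0.387]
ft_force: [0.5, -0.8, 0.6]
grip_width: 0.999
```

Emit:
{"api": "carry_out", "payload": {
  "grip": [1,1,1],
  "offset": [
    [0,0,0],
    [0,0,0],
    [0,0,0]
  ],
  "delta_rot": [
    [0.115,0,0],
    [0.115,0,0],
    [0.115,0,0]
  ]
}}

```text
t: 6.7
tcp_pos: [0.4332, -0.0062, 0.1733]
eef_rot: [0.512, 0.487, 0.512, -0.487]
ft_force: [-0.7, 0.1, -0.0]
grip_width: 0.999
```

Emit:
{"api": "carry_out", "payload": {
  "grip": [1,1,1,1,1],
  "offset": [
    [0.075,0.1,-0.33],
    [0.075,0.1,-0.33],
    [0.075,0.1,-0.33],
    [0.075,0.1,-0.33],
    [0.075,0.1,-0.33]
  ],
  "delta_rot": [
    [0,0,0],
    [0,0,0],
    [0,0,0],
    [0,0,0],
    [0,0,0]
  ]
}}

```text
t: 7.12
tcp_pos: [0.474, 0.1631, 0.1354]
eef_rot: [0.514, 0.486, 0.514, -0.486]
ft_force: [-0.8, -0.2, 0.8]
grip_width: 1.005
```

Emit:
{"api": "carry_out", "payload": {
  "grip": [1,1,1,1,1],
  "offset": [
    [0.075,0.1,-0.33],
    [0.075,0.1,-0.33],
    [0.075,0.1,-0.33],
    [0.075,0.1,-0.33],
    [0.075,0.1,-0.33]
  ],
  "delta_rot": [
    [0,0,0],
    [0,0,0],
    [0,0,0],
    [0,0,0],
    [0,0,0]
  ]
}}

```text
t: 7.53
tcp_pos: [0.5145, 0.3308, 0.0977]
eef_rot: [0.514, 0.486, 0.514, -0.486]
ft_force: [0.2, -0.4, -0.1]
grip_width: 1.0
```

Run:
```python
from h import *
s=sense();print(s["t"],s["tcp_pos"],yaw(s),s["qpos"].round(3),s["grip_width"])
c=calibration("wrist");w=get_image("wrist")[:,:,::-1].copy();t=get_image("top")[:,:,::-1].copy()
cv2.imwrite("pics/w3.png",w);cv2.imwrite("pics/top3.png",t)
print(proj(c,[.515,.328,.054],True))
m=np.hstack([cv2.resize(w,(400,300)),cv2.resize(t,(400,300))])
b=cv2.resize(t[200:320,230:390],(800,600),interpolation=cv2.INTER_CUBIC)[::1]
cv2.imwrite("pics/m3.png",np.vstack([m,cv2.resize(t[205:295,230:410],(800,400)) [:300]*1]) if 0 else np.vstack([m,cv2.resize(t[208:290,240:459],(800,300),interpolation=cv2.INTER_CUBIC)]))
```

```text
7.5333 [0.51448899 0.33077443 0.09765257] -86.76344985661797 [ 0.495  0.618  1.59  -0.     0.933  2.01 ] 1.0001331767009907
[322.61201116 282.04304974]
```

View pics/m3.png

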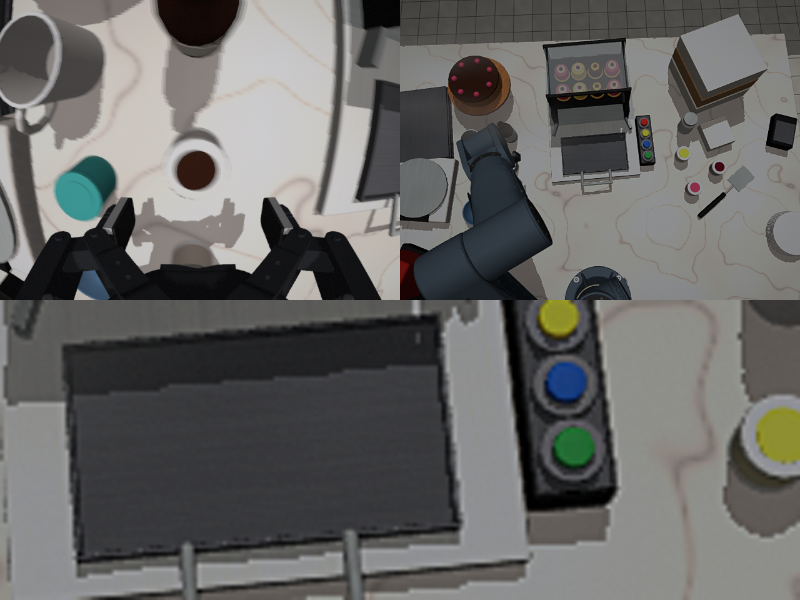

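Run:
```python
from h import *
c=calibration("wrist");print("brown",at(c,(312,272),.054,True))
t=calibration("top");P=[at(t,q,.035) for q in [(257.8,220.3),(359.4,212.1),(261.9,279.6),(365.9,269.5)]]
P=np.array(P);print(P,P.mean(0))
d=(P[0]-P[1]+P[2]-P[3]);print(np.degrees(np.arctan2(-d[0],d[1])),np.linalg.norm(P[0]-P[1]),np.linalg.norm(P[0]-P[2]))
a=P.mean(0)-[.686,.0055];k=np.radians(3.05);print("case xy",a[0]*np.cos(k)+a[1]*np.sin(k),-a[0]*np.sin(k)+a[1]*np.cos(k))
```

```text
brown [0.52078032 0.33599151]
[[ 0.62300157  0.12715617]
 [ 0.63562283 -0.12789746]
 [ 0.47209617  0.11858721]
 [ 0.48859526 -0.13695684]] [ 0.55482896 -0.00477773]
3.264149411149872 0.25536572157473236 0.15114848493702512
case xy -0.13153208938560787 -0.00328390030948327
```

Emit:
{"api": "carry_out", "payload": {
  "grip": [1,1,1,1,1],
  "offset": [
    [0.23,0.035,-0.01],
    [0.2,0,0],
    [0.2,0,0],
    [0.2,0,0],
    [0,0,0]
  ],
  "delta_rot": [
    [0,0,0],
    [0,0,0],
    [0,0,0],
    [0,0,0],
    [0,0,0]
  ]
}}

```text
t: 8.05
tcp_pos: [0.5159, 0.3286, 0.0117]
eef_rot: [0.513, 0.484, 0.514, -0.488]
ft_force: [1.1, -0.3, -0.8]
grip_width: 1.001
```

Emit:
{"api": "carry_out", "payload": {
  "grip": [-1,-1,-1,-1,-1],
  "offset": [
    [0,0,0],
    [0,0,0],
    [0,0,0],
    [0,0,0],
    [0,0,0]
  ],
  "delta_rot": [
    [0,0,0],
    [0,0,0],
    [0,0,0],
    [0,0,0],
    [0,0,0]
  ]
}}

```text
t: 8.47
tcp_pos: [0.5187, 0.3305, 0.0171]
eef_rot: [0.514, 0.487, 0.514, -0.485]
ft_force: [-0.5, -0.7, 6.7]
grip_width: 0.668
```

Emit:
{"api": "carry_out", "payload": {
  "grip": [-1,-1,-1,-1,-1],
  "offset": [
    [0,0,0],
    [-0.2,0,0],
    [-0.3,0,0],
    [-0.35,0,0],
    [-0.3,0,0]
  ],
  "delta_rot": [
    [0,0,0],
    [0,0,0],
    [0,0,0],
    [0,0,0],
    [0,0,0]
  ]
}}

```text
t: 8.88
tcp_pos: [0.5178, 0.3301, 0.1328]
eef_rot: [0.514, 0.486, 0.514, -0.485]
ft_force: [0.5, 0.1, -0.1]
grip_width: 0.664
```

```bash
cat > st.py <<'E'
from h import *
import sys
# usage: st.py tx ty tz n : per-row offset [down, tool y, tool z] to target
s=sense();a=list(map(float,sys.argv[1:]));r=R(s)
print(round(s["t"],2),s["tcp_pos"].round(4),"yaw",yaw(s).round(2),"g",s["grip_width"].round(3))
for i in range(0,len(a),4):
    d=r.T@(np.array(a[i:i+3])-s["tcp_pos"])*10
    print("total",d.round(3),"row",(d/a[i+3]).round(3),np.linalg.norm(d)/a[i+3])
E
python3 st.py .594 .082 .13 8
python3 - <<'E'
import numpy as np
k=np.radians(3.1);c=np.array([.556,-.004]);M=np.array([[np.cos(k),-np.sin(k)],[np.sin(k),np.cos(k)]])
for p in [(.034,.084),(.034,0),(.034,-.084),(-.034,.045),(-.034,-.045)]: print(p,(c+M@p).round(4))
E
```

```text
(0.034, 0.084) [0.5854 0.0817]
(0.034, 0) [ 0.59   -0.0022]
(0.034, -0.084) [ 0.5945 -0.086 ]
(-0.034, 0.045) [0.5196 0.0391]
(-0.034, -0.045) [ 0.5245 -0.0508]Traceback (most recent call last):
  File "st.py", line 5, in <module>
    print(round(s["t"],2),s["tcp_pos"].round(4),"yaw",yaw(s).round(2),"g",s["grip_width"].round(3))
                                                                          ^^^^^^^^^^^^^^^^^^^^^
AttributeError: 'float' object has no attribute 'round'
```

Emit:
{"api": "carry_out", "payload": {
  "grip": [-1,-1,-1,-1,-1],
  "offset": [
    [0,0.067,0.315],
    [0,0.067,0.315],
    [0,0.067,0.315],
    [0,0.067,0.315],
    [0,0.067,0.315]
  ],
  "delta_rot": [
    [0,0,0],
    [0,0,0],
    [0,0,0],
    [0,0,0],
    [0,0,0]
  ]
}}

```text
t: 9.3
tcp_pos: [0.5603, 0.1732, 0.1311]
eef_rot: [0.514, 0.486, 0.514, -0.485]
ft_force: [1.2, -0.3, -1.5]
grip_width: 0.663
```

Emit:
{"api": "carry_out", "payload": {
  "grip": [-1,-1,-1,-1,-1],
  "offset": [
    [0,0.067,0.315],
    [0,0.067,0.315],
    [0,0.067,0.315],
    [0,0,0],
    [0.2,0,0]
  ],
  "delta_rot": [
    [0,0,0],
    [0,0,0],
    [0,0,0],
    [0,0,0],
    [0,0,0]
  ]
}}

```text
t: 9.72
tcp_pos: [0.5879, 0.0799, 0.1139]
eef_rot: [0.515, 0.488, 0.512, -0.485]
ft_force: [1.0, 0.7, -0.4]
grip_width: 0.67
```

```bash
sed -i 's/s\["grip_width"\].round(3)/round(float(s["grip_width"]),3)/' st.py; python3 st.py .5854 .0817 .0415 1
python3 - <<'E'
from h import *
w=get_image("wrist")[:,:,::-1];cv2.imwrite("pics/w4.png",w)
E
```

```text
9.72 [0.5879 0.0799 0.1139] yaw -86.93 g 0.67
total [ 0.723 -0.029 -0.02 ] row [ 0.723 -0.029 -0.02 ] 0.7242509294161308
```

View pics/w4.png

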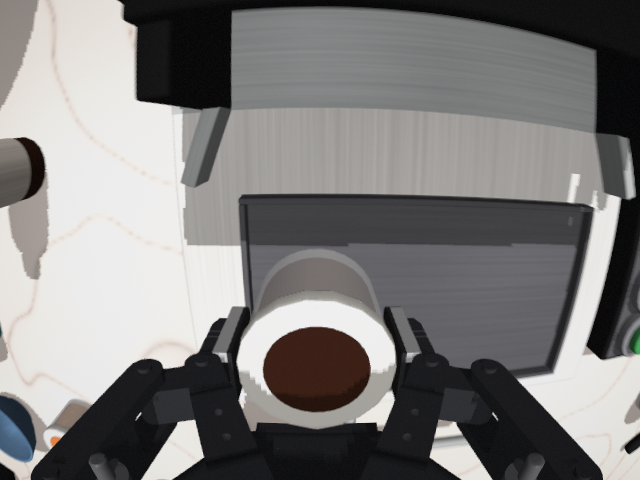

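Run:
```python
from h import *
c=calibration("wrist")
for q in [(241,197),(592,206),(554,374)]: print(at(c,q,.035,True).round(4))
k=np.radians(3.1);C=np.array([.556,-.004]);M=np.array([[np.cos(k),-np.sin(k)],[np.sin(k),np.cos(k)]])
for p in [(.075,.13),(.075,-.13),(-.075,-.13)]: print("exp",(C+M@p).round(4))
```

```text
[0.6243 0.1281]
[ 0.6377 -0.1156]
[ 0.4918 -0.1291]
exp [0.6239 0.1299]
exp [ 0.6379 -0.1298]
exp [ 0.4881 -0.1379]
```

The tray's x is confirmed to 1 mm, so I'll lower and release.

Emit:
{"api": "carry_out", "payload": {
  "grip": [-1,-1,-1,-1,-1],
  "offset": [
    [0.25,-0.029,-0.02],
    [0.25,0,0],
    [0.12,0,0],
    [0.08,0,0],
    [0,0,0]
  ],
  "delta_rot": [
    [0,0,0],
    [0,0,0],
    [0,0,0],
    [0,0,0],
    [0,0,0]
  ]
}}

```text
t: 10.18
tcp_pos: [0.5824, 0.0835, 0.0403]
eef_rot: [0.514, 0.485, 0.514, -0.486]
ft_force: [-0.4, -0.1, -0.6]
grip_width: 0.671
```

Emit:
{"api": "carry_out", "payload": {
  "grip": [-1,-1,0.55,0.55,0.55],
  "offset": [
    [0,0,0],
    [0,0,0],
    [0,0,0],
    [0,0,0],
    [0,0,0]
  ],
  "delta_rot": [
    [0,0,0],
    [0,0,0],
    [0,0,0],
    [0,0,0],
    [0,0,0]
  ]
}}

```text
t: 10.6
tcp_pos: [0.5827, 0.0833, 0.0407]
eef_rot: [0.514, 0.486, 0.514, -0.486]
ft_force: [-1.0, 0.7, 0.0]
grip_width: 0.772
```

Emit:
{"api": "carry_out", "payload": {
  "grip": [0.55,0.55,0.55,0.55],
  "offset": [
    [-0.1,0,0],
    [-0.2,0,0],
    [-0.35,0,0],
    [-0.35,0,0]
  ],
  "delta_rot": [
    [0,0,0],
    [0,0,0],
    [0,0,0],
    [0,0,0]
  ]
}}

```text
t: 10.93
tcp_pos: [0.5818, 0.0832, 0.1416]
eef_rot: [0.513, 0.485, 0.514, -0.486]
ft_force: [0.9, -0.5, -0.0]
grip_width: 0.775
```

```bash
python3 st.py .371 .329 .1 9
python3 - <<'E'
from h import *
cv2.imwrite("pics/w5.png",get_image("wrist")[:,:,::-1]);t=get_image("top")[:,:,::-1];cv2.imwrite("pics/t5.png",t)
c=calibration("top")
def spot(uv,w=9):
    x,y=uv;p=t[y-w:y+w+1,x-w:x+w+1].astype(int);s=p.max(2)-p.min(2);m=s>.55*s.max();yy,xx=np.nonzero(m);return x-w+xx.mean(),y-w+yy.mean()
for n,uv in [("or",(174,324)),("ye",(454,245)),("dr",(511,266)),("pi",(472,299))]: print(n,at(c,spot(uv),.054).round(4))
E
```

```text
10.93 [0.5818 0.0832 0.1416] yaw -86.78 g 0.775
total [ 0.419 -1.966 -2.572] row [ 0.047 -0.218 -0.286] 0.3627552718537194
or [0.3698 0.3285]
ye [ 0.5396 -0.3541]
dr [ 0.4812 -0.4868]
pi [ 0.4035 -0.3851]
```

Emit:
{"api": "carry_out", "payload": {
  "grip": [0.8,0.8,0.8,0.8,0.8],
  "offset": [
    [0.047,-0.216,-0.288],
    [0.047,-0.216,-0.288],
    [0.047,-0.216,-0.288],
    [0.047,-0.216,-0.288],
    [0.047,-0.216,-0.288]
  ],
  "delta_rot": [
    [0,0,0],
    [0,0,0],
    [0,0,0],
    [0,0,0],
    [0,0,0]
  ]
}}

```text
t: 11.45
tcp_pos: [0.4652, 0.2219, 0.1169]
eef_rot: [0.514, 0.486, 0.514, -0.486]
ft_force: [0.5, 0.8, 0.2]
grip_width: 0.901
```

Emit:
{"api": "carry_out", "payload": {
  "grip": [0.8,0.8,0.8,0.8,0.8],
  "offset": [
    [0.047,-0.216,-0.288],
    [0.047,-0.216,-0.288],
    [0.047,-0.216,-0.288],
    [0.047,-0.216,-0.288],
    [0,0,0]
  ],
  "delta_rot": [
    [0,0,0],
    [0,0,0],
    [0,0,0],
    [0,0,0],
    [0,0,0]
  ]
}}

```text
t: 11.87
tcp_pos: [0.37, 0.3341, 0.0975]
eef_rot: [0.514, 0.484, 0.515, -0.485]
ft_force: [-0.4, 0.3, -0.4]
grip_width: 0.9
```

```bash
python3 st.py .373 .331 .02 4
python3 - <<'E'
from h import *
c=calibration("wrist");w=get_image("wrist")[:,:,::-1]
h=cv2.cvtColor(w,cv2.COLOR_BGR2HSV);m=cv2.inRange(h,(5,150,60),(22,255,255))
n,l,st,ce=cv2.connectedComponentsWithStats(m)
for i in range(1,n):
    if st[i,4]>150: print(st[i],ce[i],at(c,ce[i],.054,True))
cv2.imwrite("pics/w6.png",w)
E
```

```text
11.87 [0.37   0.3341 0.0975] yaw -86.56 g 0.9
total [0.775 0.029 0.033] row [0.194 0.007 0.008] 0.19412973042699377
[ 294  250   68   62 3321] [327.92682927 280.72990063] [0.37151875 0.32854273]
```

Emit:
{"api": "carry_out", "payload": {
  "grip": [0.8,0.8,0.8,0.8,0.8],
  "offset": [
    [0.2,0.01,0.045],
    [0.2,0,0],
    [0.2,0,0],
    [0.175,0,0],
    [0,0,0]
  ],
  "delta_rot": [
    [0,0,0],
    [0,0,0],
    [0,0,0],
    [0,0,0],
    [0,0,0]
  ]
}}

```text
t: 12.33
tcp_pos: [0.3744, 0.3251, 0.0182]
eef_rot: [0.513, 0.485, 0.514, -0.487]
ft_force: [-0.7, -0.8, -0.2]
grip_width: 0.899
```

Emit:
{"api": "carry_out", "payload": {
  "grip": [-1,-1,-1,-1,-1],
  "offset": [
    [0,0,0],
    [0,0,0],
    [0,0,0],
    [0,0,0],
    [0,0,0]
  ],
  "delta_rot": [
    [0,0,0],
    [0,0,0],
    [0,0,0],
    [0,0,0],
    [0,0,0]
  ]
}}

```text
t: 12.75
tcp_pos: [0.3758, 0.327, 0.0218]
eef_rot: [0.514, 0.486, 0.514, -0.485]
ft_force: [0.3, -2.9, 8.0]
grip_width: 0.664
```

Emit:
{"api": "carry_out", "payload": {
  "grip": [-1,-1,-1,-1,-1],
  "offset": [
    [0,0,0],
    [-0.2,0,0],
    [-0.3,0,0],
    [-0.35,0,0],
    [-0.3,0,0]
  ],
  "delta_rot": [
    [0,0,0],
    [0,0,0],
    [0,0,0],
    [0,0,0],
    [0,0,0]
  ]
}}

```text
t: 13.17
tcp_pos: [0.375, 0.3267, 0.1378]
eef_rot: [0.514, 0.486, 0.514, -0.485]
ft_force: [1.1, 1.6, -0.8]
grip_width: 0.663
```

```bash
python3 st.py .5196 .0391 .135 10
```

```text
13.17 [0.375  0.3267 0.1378] yaw -86.78 g 0.663
total [0.028 1.282 2.953] row [0.003 0.128 0.295] 0.32189729537959616
```

Emit:
{"api": "carry_out", "payload": {
  "grip": [-1,-1,-1,-1,-1],
  "offset": [
    [0,0.13,0.295],
    [0,0.13,0.295],
    [0,0.13,0.295],
    [0,0.13,0.295],
    [0,0.13,0.295]
  ],
  "delta_rot": [
    [0,0,0],
    [0,0,0],
    [0,0,0],
    [0,0,0],
    [0,0,0]
  ]
}}

```text
t: 13.58
tcp_pos: [0.4487, 0.1817, 0.1362]
eef_rot: [0.514, 0.486, 0.514, -0.485]
ft_force: [1.1, 0.6, -0.5]
grip_width: 0.657
```

Emit:
{"api": "carry_out", "payload": {
  "grip": [-1,-1,-1,-1,-1],
  "offset": [
    [0,0.13,0.295],
    [0,0.13,0.295],
    [0,0.13,0.295],
    [0,0.13,0.295],
    [0,0.13,0.295]
  ],
  "delta_rot": [
    [0,0,0],
    [0,0,0],
    [0,0,0],
    [0,0,0],
    [0,0,0]
  ]
}}

```text
t: 14.0
tcp_pos: [0.5219, 0.0379, 0.1361]
eef_rot: [0.514, 0.486, 0.514, -0.486]
ft_force: [0.8, 0.4, -1.3]
grip_width: 0.663
```

Emit:
{"api": "carry_out", "payload": {
  "grip": [-1,-1],
  "offset": [
    [0,0,0],
    [0,0,0]
  ],
  "delta_rot": [
    [0,0,0],
    [0,0,0]
  ]
}}

```text
t: 14.17
tcp_pos: [0.5218, 0.0382, 0.1358]
eef_rot: [0.513, 0.487, 0.513, -0.486]
ft_force: [0.5, 1.7, -0.4]
grip_width: 0.665
```

```bash
python3 st.py .522 .0391 .046 4
```

```text
14.17 [0.5218 0.0382 0.1358] yaw -86.92 g 0.665
total [ 0.898  0.002 -0.008] row [ 0.225  0.001 -0.002] 0.22454495269460145
```

Emit:
{"api": "carry_out", "payload": {
  "grip": [-1,-1,-1,-1,-1],
  "offset": [
    [0.25,0,0],
    [0.25,0,0],
    [0.2,0,0],
    [0.1,0,0],
    [0.09,0,0]
  ],
  "delta_rot": [
    [0,0,0],
    [0,0,0],
    [0,0,0],
    [0,0,0],
    [0,0,0]
  ]
}}

```text
t: 14.58
tcp_pos: [0.5209, 0.0402, 0.0459]
eef_rot: [0.514, 0.485, 0.514, -0.486]
ft_force: [0.6, 0.4, -1.0]
grip_width: 0.659
```

Emit:
{"api": "carry_out", "payload": {
  "grip": [-1,-1,0.55,0.55,0.55],
  "offset": [
    [0,0,0],
    [0,0,0],
    [0,0,0],
    [0,0,0],
    [0,0,0]
  ],
  "delta_rot": [
    [0,0,0],
    [0,0,0],
    [0,0,0],
    [0,0,0],
    [0,0,0]
  ]
}}

```text
t: 15.0
tcp_pos: [0.5218, 0.0395, 0.0472]
eef_rot: [0.514, 0.486, 0.514, -0.485]
ft_force: [-1.1, -0.5, -0.3]
grip_width: 0.775
```

Emit:
{"api": "carry_out", "payload": {
  "grip": [0.55,0.55,0.55,0.55],
  "offset": [
    [-0.1,0,0],
    [-0.2,0,0],
    [-0.35,0,0],
    [-0.35,0,0]
  ],
  "delta_rot": [
    [0,0,0],
    [0,0,0],
    [0,0,0],
    [0,0,0]
  ]
}}

```text
t: 15.33
tcp_pos: [0.5208, 0.0395, 0.148]
eef_rot: [0.513, 0.485, 0.514, -0.486]
ft_force: [0.8, -0.1, 0.7]
grip_width: 0.772
```

```bash
python3 st.py .541 -.3535 .1 10
python3 - <<'E'
from h import *
t=get_image("top")[:,:,::-1];cv2.imwrite("pics/t7.png",t)
c=calibration("top")
def spot(uv,w=9):
    x,y=uv;p=t[y-w:y+w+1,x-w:x+w+1].astype(int);s=p.max(2)-p.min(2);m=s>.55*s.max();yy,xx=np.nonzero(m);return x-w+xx.mean(),y-w+yy.mean()
for n,uv in [("ye",(454,245)),("dr",(511,266)),("pi",(472,299))]: print(n,at(c,spot(uv),.054).round(4))
E
```

```text
15.33 [0.5208 0.0395 0.148 ] yaw -86.78 g 0.772
total [ 0.48  -0.018  3.935] row [ 0.048 -0.002  0.393] 0.3964006891662489
ye [ 0.5397 -0.354 ]
dr [ 0.4812 -0.4868]
pi [ 0.4035 -0.3851]
```

Emit:
{"api": "carry_out", "payload": {
  "grip": [0.8,0.8,0.8,0.8,0.8],
  "offset": [
    [0.044,0,0.358],
    [0.044,0,0.358],
    [0.044,0,0.358],
    [0.044,0,0.358],
    [0.044,0,0.358]
  ],
  "delta_rot": [
    [0,0,0],
    [0,0,0],
    [0,0,0],
    [0,0,0],
    [0,0,0]
  ]
}}

```text
t: 15.8
tcp_pos: [0.5315, -0.141, 0.1252]
eef_rot: [0.514, 0.486, 0.514, -0.486]
ft_force: [1.3, 1.0, 0.2]
grip_width: 0.901
```

Emit:
{"api": "carry_out", "payload": {
  "grip": [0.8,0.8,0.8,0.8,0.8],
  "offset": [
    [0.044,0,0.358],
    [0.044,0,0.358],
    [0.044,0,0.358],
    [0.044,0,0.358],
    [0.044,0,0.358]
  ],
  "delta_rot": [
    [0,0,0],
    [0,0,0],
    [0,0,0],
    [0,0,0],
    [0,0,0]
  ]
}}

```text
t: 16.22
tcp_pos: [0.5414, -0.3199, 0.1032]
eef_rot: [0.514, 0.486, 0.514, -0.486]
ft_force: [0.0, 0.8, 0.1]
grip_width: 0.894
```

Emit:
{"api": "carry_out", "payload": {
  "grip": [0.8,0.8],
  "offset": [
    [0.044,0,0.358],
    [0,0,0]
  ],
  "delta_rot": [
    [0,0,0],
    [0,0,0]
  ]
}}

```text
t: 16.38
tcp_pos: [0.543, -0.3593, 0.0982]
eef_rot: [0.514, 0.486, 0.512, -0.487]
ft_force: [0.8, -0.3, 0.7]
grip_width: 0.902
```

```bash
cat > wl.py <<'E'
from h import *
import sys
lo,hi={"or":((5,150,60),(22,255,255)),"ye":((23,120,60),(35,255,255)),"dr":((165,100,30),(180,255,255)),"pi":((160,100,90),(180,255,255))}[sys.argv[1]]
s=sense();c=calibration("wrist");w=get_image("wrist")[:,:,::-1]
m=cv2.inRange(cv2.cvtColor(w,cv2.COLOR_BGR2HSV),lo,hi)
n,l,st,ce=cv2.connectedComponentsWithStats(m)
for i in range(1,n):
    if st[i,4]>300: p=at(c,ce[i],.054,True);print(st[i],p.round(4),"row1",((R(s).T@(np.r_[p,.02]-s["tcp_pos"]))*10).round(3))
print(s["tcp_pos"].round(4),yaw(s))
cv2.imwrite("pics/w_%s.png"%sys.argv[1],w)
E
python3 wl.py ye
```

```text
[  34  111   42   48 1620] [ 0.625  -0.2008] row1 [ 0.78   0.901 -1.542]
[ 272  254   67   62 3259] [ 0.5414 -0.3528] row1 [ 0.782 -0.013 -0.067]
[ 0.543  -0.3593  0.0982] -86.99531081859166
```

Emit:
{"api": "carry_out", "payload": {
  "grip": [0.8,0.8,0.8,0.8,0.8],
  "offset": [
    [0.2,-0.015,-0.06],
    [0.2,0,0],
    [0.2,0,0],
    [0.18,0,0],
    [0,0,0]
  ],
  "delta_rot": [
    [0,0,0],
    [0,0,0],
    [0,0,0],
    [0,0,0],
    [0,0,0]
  ]
}}

```text
t: 16.85
tcp_pos: [0.5403, -0.3457, 0.0174]
eef_rot: [0.512, 0.485, 0.516, -0.486]
ft_force: [0.7, 0.3, -0.9]
grip_width: 0.901
```

Emit:
{"api": "carry_out", "payload": {
  "grip": [-1,-1,-1,-1,-1],
  "offset": [
    [0,0,0],
    [0,0,0],
    [0,0,0],
    [0,0,0],
    [0,0,0]
  ],
  "delta_rot": [
    [0,0,0],
    [0,0,0],
    [0,0,0],
    [0,0,0],
    [0,0,0]
  ]
}}

```text
t: 17.27
tcp_pos: [0.5426, -0.3481, 0.022]
eef_rot: [0.515, 0.486, 0.513, -0.486]
ft_force: [-0.4, 1.0, 8.1]
grip_width: 0.66
```

Emit:
{"api": "carry_out", "payload": {
  "grip": [-1,-1,-1,-1,-1],
  "offset": [
    [0,0,0],
    [-0.2,0,0],
    [-0.35,0,0],
    [-0.35,0,0],
    [-0.3,0,0]
  ],
  "delta_rot": [
    [0,0,0],
    [0,0,0],
    [0,0,0],
    [0,0,0],
    [0,0,0]
  ]
}}

```text
t: 17.68
tcp_pos: [0.5419, -0.3478, 0.143]
eef_rot: [0.514, 0.486, 0.513, -0.486]
ft_force: [0.8, -0.4, -0.9]
grip_width: 0.662
```

```bash
python3 st.py .5935 -.086 .14 8
```

```text
17.68 [ 0.5419 -0.3478  0.143 ] yaw -86.78 g 0.662
total [ 0.028  0.663 -2.585] row [ 0.004  0.083 -0.323] 0.33361253517887024
```

Emit:
{"api": "carry_out", "payload": {
  "grip": [-1,-1,-1,-1,-1],
  "offset": [
    [0,0.083,-0.323],
    [0,0.083,-0.323],
    [0,0.083,-0.323],
    [0,0.083,-0.323],
    [0,0.083,-0.323]
  ],
  "delta_rot": [
    [0,0,0],
    [0,0,0],
    [0,0,0],
    [0,0,0],
    [0,0,0]
  ]
}}

```text
t: 18.1
tcp_pos: [0.5741, -0.1827, 0.1409]
eef_rot: [0.514, 0.486, 0.514, -0.486]
ft_force: [0.7, 0.3, -1.3]
grip_width: 0.664
```

Emit:
{"api": "carry_out", "payload": {
  "grip": [-1,-1,-1,-1,-1],
  "offset": [
    [0,0.083,-0.323],
    [0,0.083,-0.323],
    [0,0.083,-0.323],
    [0,0,0],
    [0,0,0]
  ],
  "delta_rot": [
    [0,0,0],
    [0,0,0],
    [0,0,0],
    [0,0,0],
    [0,0,0]
  ]
}}

```text
t: 18.52
tcp_pos: [0.5937, -0.0845, 0.1407]
eef_rot: [0.515, 0.485, 0.514, -0.485]
ft_force: [0.8, -0.8, -0.7]
grip_width: 0.664
```

```bash
python3 st.py .5935 -.086 .046 4
python3 - <<'E'
from h import *
cv2.imwrite("pics/w8.png",get_image("wrist")[:,:,::-1])
E
```

```text
18.52 [ 0.5937 -0.0845  0.1407] yaw -86.62 g 0.664
total [ 0.947 -0.003  0.015] row [ 0.237 -0.001  0.004] 0.2368605263474963
```

View pics/w8.png

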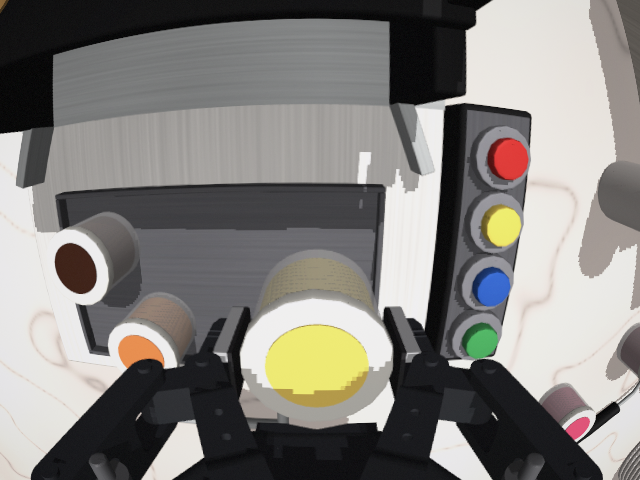

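Brown and orange stand upright in the tray, and yellow is held above its slot. I'll set it down and go on to pink.

Emit:
{"api": "carry_out", "payload": {
  "grip": [-1,-1,-1,-1,-1],
  "offset": [
    [0.25,0,0.01],
    [0.25,0,0],
    [0.25,0,0],
    [0.1,0,0],
    [0.09,0,0]
  ],
  "delta_rot": [
    [0,0,0],
    [0,0,0],
    [0,0,0],
    [0,0,0],
    [0,0,0]
  ]
}}

```text
t: 18.98
tcp_pos: [0.593, -0.088, 0.0454]
eef_rot: [0.513, 0.486, 0.514, -0.486]
ft_force: [-10.8, 7.6, 24.2]
grip_width: 0.663
```

Emit:
{"api": "carry_out", "payload": {
  "grip": [-1,-1,0.55,0.55,0.55],
  "offset": [
    [0,0,0],
    [0,0,0],
    [0,0,0],
    [0,0,0],
    [0,0,0]
  ],
  "delta_rot": [
    [0,0,0],
    [0,0,0],
    [0,0,0],
    [0,0,0],
    [0,0,0]
  ]
}}

```text
t: 19.4
tcp_pos: [0.5939, -0.0872, 0.0468]
eef_rot: [0.514, 0.486, 0.514, -0.486]
ft_force: [0.7, -0.4, 0.5]
grip_width: 0.775
```

Emit:
{"api": "carry_out", "payload": {
  "grip": [0.55,0.55,0.55,0.55],
  "offset": [
    [-0.1,0,0],
    [-0.2,0,0],
    [-0.35,0,0],
    [-0.35,0,0]
  ],
  "delta_rot": [
    [0,0,0],
    [0,0,0],
    [0,0,0],
    [0,0,0]
  ]
}}

```text
t: 19.73
tcp_pos: [0.593, -0.0869, 0.1475]
eef_rot: [0.513, 0.485, 0.514, -0.486]
ft_force: [0.8, 0.8, 0.3]
grip_width: 0.778
```

```bash
python3 st.py .405 -.384 .1 10
python3 - <<'E'
from h import *
t=get_image("top")[:,:,::-1];cv2.imwrite("pics/t9.png",t)
c=calibration("top")
def spot(uv,w=9):
    x,y=uv;p=t[y-w:y+w+1,x-w:x+w+1].astype(int);s=p.max(2)-p.min(2);m=s>.55*s.max();yy,xx=np.nonzero(m);return x-w+xx.mean(),y-w+yy.mean()
for n,uv in [("dr",(511,266)),("pi",(472,299))]: print(n,at(c,spot(uv),.054).round(4))
E
```

```text
19.73 [ 0.593  -0.0869  0.1475] yaw -86.77 g 0.778
total [ 0.477 -2.043  2.86 ] row [ 0.048 -0.204  0.286] 0.35473696433766466
dr [ 0.4812 -0.4868]
pi [ 0.4034 -0.3851]
```

Emit:
{"api": "carry_out", "payload": {
  "grip": [0.8,0.8,0.8,0.8,0.8],
  "offset": [
    [0.048,-0.204,0.286],
    [0.048,-0.204,0.286],
    [0.048,-0.204,0.286],
    [0.048,-0.204,0.286],
    [0.048,-0.204,0.286]
  ],
  "delta_rot": [
    [0,0,0],
    [0,0,0],
    [0,0,0],
    [0,0,0],
    [0,0,0]
  ]
}}

```text
t: 20.2
tcp_pos: [0.4989, -0.2368, 0.1228]
eef_rot: [0.514, 0.486, 0.514, -0.486]
ft_force: [0.5, -0.5, -0.5]
grip_width: 0.899
```

Emit:
{"api": "carry_out", "payload": {
  "grip": [0.8,0.8,0.8,0.8,0.8],
  "offset": [
    [0.048,-0.204,0.286],
    [0.048,-0.204,0.286],
    [0.048,-0.204,0.286],
    [0.048,-0.204,0.286],
    [0.048,-0.204,0.286]
  ],
  "delta_rot": [
    [0,0,0],
    [0,0,0],
    [0,0,0],
    [0,0,0],
    [0,0,0]
  ]
}}

```text
t: 20.62
tcp_pos: [0.405, -0.3856, 0.0988]
eef_rot: [0.514, 0.486, 0.513, -0.486]
ft_force: [0.6, 0.5, -0.1]
grip_width: 0.899
```

Emit:
{"api": "carry_out", "payload": {
  "grip": [0.8],
  "offset": [
    [0,0,0]
  ],
  "delta_rot": [
    [0,0,0]
  ]
}}

```text
t: 20.7
tcp_pos: [0.4032, -0.3883, 0.0982]
eef_rot: [0.513, 0.486, 0.513, -0.487]
ft_force: [-0.3, 0.9, -0.7]
grip_width: 0.904
```

```bash
python3 wl.py pi
python3 - <<'E'
from h import *
t=get_image("top")[:,:,::-1];w=cv2.imread("pics/w_pi.png")
cv2.imwrite("pics/m10.png",np.vstack([cv2.resize(t[190:300,230:420],(760,440),interpolation=cv2.INTER_CUBIC)]))
E
```

```text
[ 275  247   69   63 3423] [ 0.4053 -0.3835] row1 [ 0.782  0.024 -0.047]
[ 0.4032 -0.3883  0.0982] -86.9927950157497
```

View pics/m10.png

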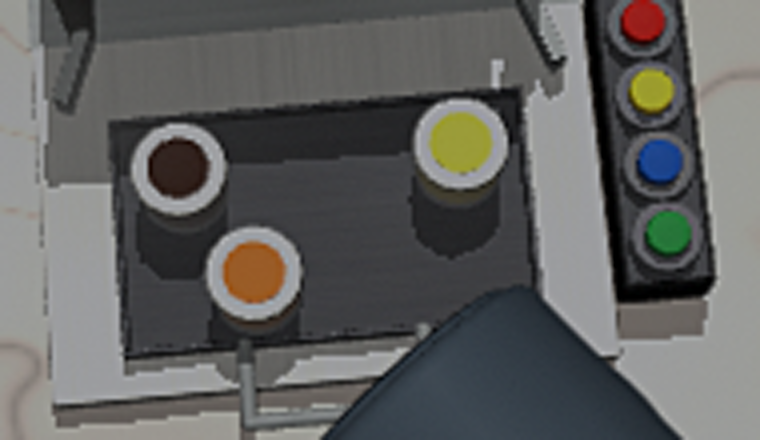

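All three pots stand well inside the tray, so I'll grip pink.

Emit:
{"api": "carry_out", "payload": {
  "grip": [0.8,0.8,0.8,0.8,0.8],
  "offset": [
    [0.2,0.02,-0.03],
    [0.2,0,0],
    [0.2,0,0],
    [0.18,0,0],
    [0,0,0]
  ],
  "delta_rot": [
    [0,0,0],
    [0,0,0],
    [0,0,0],
    [0,0,0],
    [0,0,0]
  ]
}}

```text
t: 21.22
tcp_pos: [0.4074, -0.3788, 0.0178]
eef_rot: [0.513, 0.486, 0.516, -0.485]
ft_force: [0.5, 0.9, 0.1]
grip_width: 0.9
```

Emit:
{"api": "carry_out", "payload": {
  "grip": [-1,-1,-1,-1,-1],
  "offset": [
    [0,0,0],
    [0,0,0],
    [0,0,0],
    [0,0,0],
    [0,0,0]
  ],
  "delta_rot": [
    [0,0,0],
    [0,0,0],
    [0,0,0],
    [0,0,0],
    [0,0,0]
  ]
}}

```text
t: 21.63
tcp_pos: [0.4087, -0.3814, 0.0217]
eef_rot: [0.515, 0.486, 0.513, -0.486]
ft_force: [1.3, 2.7, 8.2]
grip_width: 0.66
```

Emit:
{"api": "carry_out", "payload": {
  "grip": [-1,-1,-1,-1,-1],
  "offset": [
    [0,0,0],
    [-0.2,0,0],
    [-0.35,0,0],
    [-0.35,0,0],
    [-0.3,0,0]
  ],
  "delta_rot": [
    [0,0,0],
    [0,0,0],
    [0,0,0],
    [0,0,0],
    [0,0,0]
  ]
}}

```text
t: 22.05
tcp_pos: [0.4079, -0.381, 0.1428]
eef_rot: [0.514, 0.486, 0.513, -0.486]
ft_force: [0.5, -0.1, -0.4]
grip_width: 0.661
```

```bash
python3 st.py .5240 -.0508 .142 10
```

```text
22.05 [ 0.4079 -0.381   0.1428] yaw -86.77 g 0.661
total [ 0.006  1.345 -3.231] row [ 0.001  0.135 -0.323] 0.3500096444205279
```

Emit:
{"api": "carry_out", "payload": {
  "grip": [-1,-1,-1,-1,-1],
  "offset": [
    [0,0.135,-0.323],
    [0,0.135,-0.323],
    [0,0.135,-0.323],
    [0,0.135,-0.323],
    [0,0.135,-0.323]
  ],
  "delta_rot": [
    [0,0,0],
    [0,0,0],
    [0,0,0],
    [0,0,0],
    [0,0,0]
  ]
}}

```text
t: 22.47
tcp_pos: [0.4664, -0.2144, 0.1409]
eef_rot: [0.514, 0.486, 0.513, -0.486]
ft_force: [0.2, 0.3, -1.0]
grip_width: 0.664
```

Emit:
{"api": "carry_out", "payload": {
  "grip": [-1,-1,-1,-1,-1],
  "offset": [
    [0,0.135,-0.323],
    [0,0.135,-0.323],
    [0,0.135,-0.323],
    [0,0.135,-0.323],
    [0,0.135,-0.323]
  ],
  "delta_rot": [
    [0,0,0],
    [0,0,0],
    [0,0,0],
    [0,0,0],
    [0,0,0]
  ]
}}

```text
t: 22.88
tcp_pos: [0.5248, -0.0491, 0.1409]
eef_rot: [0.514, 0.486, 0.514, -0.486]
ft_force: [0.4, -1.6, -0.0]
grip_width: 0.663
```

Emit:
{"api": "carry_out", "payload": {
  "grip": [-1,-1],
  "offset": [
    [0,0,0],
    [0,0,0]
  ],
  "delta_rot": [
    [0,0,0],
    [0,0,0]
  ]
}}

```text
t: 23.05
tcp_pos: [0.5247, -0.0495, 0.1406]
eef_rot: [0.515, 0.485, 0.514, -0.485]
ft_force: [0.7, -1.0, -1.9]
grip_width: 0.662
```

```bash
python3 st.py .5240 -.0508 .0465 10
```

```text
23.05 [ 0.5247 -0.0495  0.1406] yaw -86.6 g 0.662
total [ 0.941 -0.009  0.013] row [ 0.094 -0.001  0.001] 0.09415276600796688
```

Emit:
{"api": "carry_out", "payload": {
  "grip": [-1,-1,-1,-1,-1],
  "offset": [
    [0.25,-0.01,0.01],
    [0.25,0,0],
    [0.25,0,0],
    [0.1,0,0],
    [0.08,0,0]
  ],
  "delta_rot": [
    [0,0,0],
    [0,0,0],
    [0,0,0],
    [0,0,0],
    [0,0,0]
  ]
}}

```text
t: 23.47
tcp_pos: [0.5266, -0.0531, 0.0488]
eef_rot: [0.515, 0.488, 0.511, -0.485]
ft_force: [8.5, -0.2, 15.2]
grip_width: 0.664
```

Emit:
{"api": "carry_out", "payload": {
  "grip": [-1,-1,0.55,0.55,0.55],
  "offset": [
    [0,0,0],
    [0,0,0],
    [0,0,0],
    [0,0,0],
    [0,0,0]
  ],
  "delta_rot": [
    [0,0,0],
    [0,0,0],
    [0,0,0],
    [0,0,0],
    [0,0,0]
  ]
}}

```text
t: 23.88
tcp_pos: [0.5231, -0.0522, 0.0473]
eef_rot: [0.514, 0.486, 0.514, -0.486]
ft_force: [-0.7, 0.1, 0.3]
grip_width: 0.779
```

Emit:
{"api": "carry_out", "payload": {
  "grip": [0.55,0.55,0.55,0.55],
  "offset": [
    [-0.1,0,0],
    [-0.2,0,0],
    [-0.35,0,0],
    [-0.35,0,0]
  ],
  "delta_rot": [
    [0,0,0],
    [0,0,0],
    [0,0,0],
    [0,0,0]
  ]
}}

```text
t: 24.22
tcp_pos: [0.5226, -0.0518, 0.1484]
eef_rot: [0.513, 0.485, 0.515, -0.486]
ft_force: [0.8, 0.6, 0.5]
grip_width: 0.776
```

```bash
python3 st.py .483 -.486 .1 12
python3 - <<'E'
from h import *
t=get_image("top")[:,:,::-1]
c=calibration("top")
def spot(uv,w=9):
    x,y=uv;p=t[y-w:y+w+1,x-w:x+w+1].astype(int);s=p.max(2)-p.min(2);m=s>.55*s.max();yy,xx=np.nonzero(m);return x-w+xx.mean(),y-w+yy.mean()
print(at(c,spot((511,266)),.054).round(4))
E
```

```text
24.22 [ 0.5226 -0.0518  0.1484] yaw -86.77 g 0.776
total [ 0.483 -0.638  4.313] row [ 0.04  -0.053  0.359] 0.36552476656399796
[ 0.4811 -0.4868]
```

Emit:
{"api": "carry_out", "payload": {
  "grip": [0.8,0.8,0.8,0.8,0.8],
  "offset": [
    [0.04,-0.053,0.359],
    [0.04,-0.053,0.359],
    [0.04,-0.053,0.359],
    [0.04,-0.053,0.359],
    [0.04,-0.053,0.359]
  ],
  "delta_rot": [
    [0,0,0],
    [0,0,0],
    [0,0,0],
    [0,0,0],
    [0,0,0]
  ]
}}

```text
t: 24.68
tcp_pos: [0.5066, -0.2344, 0.1277]
eef_rot: [0.514, 0.486, 0.514, -0.486]
ft_force: [1.2, 0.2, -0.9]
grip_width: 0.9
```

Emit:
{"api": "carry_out", "payload": {
  "grip": [0.8,0.8,0.8,0.8,0.8],
  "offset": [
    [0.04,-0.053,0.359],
    [0.04,-0.053,0.359],
    [0.04,-0.053,0.359],
    [0.04,-0.053,0.359],
    [0.04,-0.053,0.359]
  ],
  "delta_rot": [
    [0,0,0],
    [0,0,0],
    [0,0,0],
    [0,0,0],
    [0,0,0]
  ]
}}

```text
t: 25.1
tcp_pos: [0.4901, -0.4152, 0.1075]
eef_rot: [0.514, 0.486, 0.514, -0.486]
ft_force: [0.6, 0.6, -0.4]
grip_width: 0.903
```

Emit:
{"api": "carry_out", "payload": {
  "grip": [0.8,0.8,0.8],
  "offset": [
    [0.04,-0.053,0.359],
    [0.04,-0.053,0.359],
    [0,0,0]
  ],
  "delta_rot": [
    [0,0,0],
    [0,0,0],
    [0,0,0]
  ]
}}

```text
t: 25.35
tcp_pos: [0.4823, -0.4911, 0.0989]
eef_rot: [0.513, 0.486, 0.512, -0.487]
ft_force: [0.8, -0.2, 0.8]
grip_width: 0.902
```

```bash
python3 wl.py dr
python3 - <<'E'
from h import *
t=get_image("top")[:,:,::-1];w=cv2.imread("pics/w_dr.png");cv2.imwrite("pics/t11.png",t)
cv2.imwrite("pics/m11.png",np.hstack([cv2.resize(t[190:300,230:420],(480,278),interpolation=cv2.INTER_CUBIC),cv2.resize(w,(320,278))]))
E
```

```text
[ 274  250   68   63 3294] [ 0.4825 -0.4856] row1 [ 0.789  0.005 -0.056]
[ 0.4823 -0.4911  0.0989] -86.99560121045191
```

View pics/m11.png

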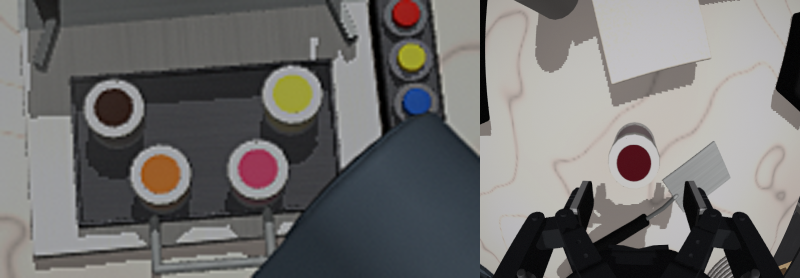

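The four placed pots are upright. The server's blade lies close to the right finger, so I'll use a narrower opening and stay a little higher.

Emit:
{"api": "carry_out", "payload": {
  "grip": [0.68,0.68,0.68,0.68,0.68],
  "offset": [
    [0.2,0.01,-0.04],
    [0.2,0,0],
    [0.2,0,0],
    [0.13,0,0],
    [0,0,0]
  ],
  "delta_rot": [
    [0,0,0],
    [0,0,0],
    [0,0,0],
    [0,0,0],
    [0,0,0]
  ]
}}

```text
t: 25.87
tcp_pos: [0.4843, -0.4795, 0.0237]
eef_rot: [0.513, 0.486, 0.516, -0.485]
ft_force: [-0.3, -0.3, -0.1]
grip_width: 0.838
```

Emit:
{"api": "carry_out", "payload": {
  "grip": [-1,-1,-1,-1,-1],
  "offset": [
    [0,0,0],
    [0,0,0],
    [0,0,0],
    [0,0,0],
    [0,0,0]
  ],
  "delta_rot": [
    [0,0,0],
    [0,0,0],
    [0,0,0],
    [0,0,0],
    [0,0,0]
  ]
}}

```text
t: 26.28
tcp_pos: [0.4855, -0.4819, 0.0275]
eef_rot: [0.514, 0.486, 0.513, -0.486]
ft_force: [-0.2, 2.4, 7.1]
grip_width: 0.658
```

Emit:
{"api": "carry_out", "payload": {
  "grip": [-1,-1,-1,-1,-1],
  "offset": [
    [0,0,0],
    [-0.2,0,0],
    [-0.35,0,0],
    [-0.35,0,0],
    [-0.3,0,0]
  ],
  "delta_rot": [
    [0,0,0],
    [0,0,0],
    [0,0,0],
    [0,0,0],
    [0,0,0]
  ]
}}

```text
t: 26.7
tcp_pos: [0.485, -0.4817, 0.1485]
eef_rot: [0.514, 0.486, 0.514, -0.486]
ft_force: [0.7, -0.8, -0.9]
grip_width: 0.658
```

```bash
python3 st.py .590 -.0022 .148 13
```

```text
26.7 [ 0.485  -0.4817  0.1485] yaw -86.78 g 0.658
total [ 2.000e-03  1.318e+00 -4.728e+00] row [ 0.     0.101 -0.364] 0.3775764687887498
```

Emit:
{"api": "carry_out", "payload": {
  "grip": [-1,-1,-1,-1,-1],
  "offset": [
    [0,0.101,-0.364],
    [0,0.101,-0.364],
    [0,0.101,-0.364],
    [0,0.101,-0.364],
    [0,0.101,-0.364]
  ],
  "delta_rot": [
    [0,0,0],
    [0,0,0],
    [0,0,0],
    [0,0,0],
    [0,0,0]
  ]
}}

```text
t: 27.12
tcp_pos: [0.5251, -0.2953, 0.1464]
eef_rot: [0.514, 0.486, 0.514, -0.486]
ft_force: [1.1, 0.8, -1.2]
grip_width: 0.656
```

Emit:
{"api": "carry_out", "payload": {
  "grip": [-1,-1,-1,-1,-1],
  "offset": [
    [0,0.101,-0.364],
    [0,0.101,-0.364],
    [0,0.101,-0.364],
    [0,0.101,-0.364],
    [0,0.101,-0.364]
  ],
  "delta_rot": [
    [0,0,0],
    [0,0,0],
    [0,0,0],
    [0,0,0],
    [0,0,0]
  ]
}}

```text
t: 27.53
tcp_pos: [0.5654, -0.1107, 0.1465]
eef_rot: [0.514, 0.486, 0.514, -0.486]
ft_force: [1.2, -0.8, -1.1]
grip_width: 0.662
```

Emit:
{"api": "carry_out", "payload": {
  "grip": [-1,-1,-1,-1,-1],
  "offset": [
    [0,0.101,-0.364],
    [0,0.101,-0.364],
    [0,0.101,-0.364],
    [0,0,0],
    [0,0,0]
  ],
  "delta_rot": [
    [0,0,0],
    [0,0,0],
    [0,0,0],
    [0,0,0],
    [0,0,0]
  ]
}}

```text
t: 27.95
tcp_pos: [0.5895, -0.0001, 0.1462]
eef_rot: [0.515, 0.485, 0.515, -0.485]
ft_force: [0.0, -0.9, -0.7]
grip_width: 0.66
```

```bash
python3 st.py .590 -.0022 .052 10
```

```text
27.95 [ 5.895e-01 -1.000e-04  1.462e-01] yaw -86.6 g 0.66
total [0.942 0.004 0.021] row [0.094 0.    0.002] 0.09426125776705377
```

Emit:
{"api": "carry_out", "payload": {
  "grip": [-1,-1,-1,-1,-1],
  "offset": [
    [0.25,0,0.01],
    [0.25,0,0],
    [0.23,0,0],
    [0.1,0,0],
    [0.09,0,0]
  ],
  "delta_rot": [
    [0,0,0],
    [0,0,0],
    [0,0,0],
    [0,0,0],
    [0,0,0]
  ]
}}

```text
t: 28.37
tcp_pos: [0.589, -0.0038, 0.0533]
eef_rot: [0.513, 0.486, 0.514, -0.486]
ft_force: [-0.4, -0.3, -1.3]
grip_width: 0.656
```

Emit:
{"api": "carry_out", "payload": {
  "grip": [-1,-1,0.55,0.55,0.55],
  "offset": [
    [0,0,0],
    [0,0,0],
    [0,0,0],
    [0,0,0],
    [0,0,0]
  ],
  "delta_rot": [
    [0,0,0],
    [0,0,0],
    [0,0,0],
    [0,0,0],
    [0,0,0]
  ]
}}

```text
t: 28.78
tcp_pos: [0.59, -0.0028, 0.0551]
eef_rot: [0.514, 0.486, 0.513, -0.485]
ft_force: [-0.6, -0.0, -0.0]
grip_width: 0.775
```

Emit:
{"api": "carry_out", "payload": {
  "grip": [0.55,0.55,0.55,0.55,0.55],
  "offset": [
    [-0.1,0,0],
    [-0.2,0,0],
    [-0.35,0,0],
    [-0.35,0,0],
    [-0.2,-0.1,0]
  ],
  "delta_rot": [
    [0,0,0],
    [0,0,0],
    [0,0,0],
    [0,0,0],
    [0,0,0]
  ]
}}

```text
t: 29.2
tcp_pos: [0.5815, -0.0033, 0.1789]
eef_rot: [0.515, 0.487, 0.512, -0.484]
ft_force: [0.5, -0.3, 0.6]
grip_width: 0.774
```

```bash
python3 st.py .43 -.008 .16 8
```

```text
29.2 [ 0.5815 -0.0033  0.1789] yaw -86.77 g 0.774
total [ 0.18  -1.516 -0.039] row [ 0.023 -0.19  -0.005] 0.19093460539289353
```

Emit:
{"api": "carry_out", "payload": {
  "grip": [-0.1,-0.1,-0.1,-0.1,-0.1],
  "offset": [
    [0.03,-0.3,0],
    [0.03,-0.3,0],
    [0.03,-0.3,0],
    [0.03,-0.3,0],
    [0.03,-0.3,0]
  ],
  "delta_rot": [
    [0,0,0],
    [0,0,0],
    [0,0,0],
    [0,0,0],
    [0,0,0]
  ]
}}

```text
t: 29.62
tcp_pos: [0.4284, -0.0117, 0.1599]
eef_rot: [0.514, 0.486, 0.514, -0.485]
ft_force: [0.3, -0.1, -0.3]
grip_width: 0.451
```

Emit:
{"api": "carry_out", "payload": {
  "grip": [-0.1,-0.1,-0.1,-0.1,-0.1],
  "offset": [
    [0,0,0],
    [0,0,0],
    [0,0,0],
    [0,0,0],
    [0,0,0]
  ],
  "delta_rot": [
    [-0.115,0,0],
    [-0.115,0,0],
    [-0.115,0,0],
    [-0.115,0,0],
    [-0.115,0,0]
  ]
}}

```text
t: 30.03
tcp_pos: [0.4299, -0.0117, 0.1601]
eef_rot: [0.636, 0.31, 0.635, -0.309]
ft_force: [-0.3, -0.7, -0.0]
grip_width: 0.45
```

Emit:
{"api": "carry_out", "payload": {
  "grip": [-0.1,-0.1,-0.1,-0.1,-0.1],
  "offset": [
    [0,0,0],
    [0,0,0],
    [0,0,0],
    [0,0,0],
    [0,0,0]
  ],
  "delta_rot": [
    [-0.115,0,0],
    [-0.115,0,0],
    [-0.115,0,0],
    [-0.115,0,0],
    [-0.115,0,0]
  ]
}}

```text
t: 30.45
tcp_pos: [0.4299, -0.0118, 0.16]
eef_rot: [0.699, 0.107, 0.699, -0.107]
ft_force: [0.1, 0.1, 0.9]
grip_width: 0.447
```

Emit:
{"api": "carry_out", "payload": {
  "grip": [-0.1,-0.1,-0.1,-0.1,-0.1],
  "offset": [
    [0,0,0],
    [0,0,0],
    [0,0,0],
    [0,0,0],
    [0,0,0]
  ],
  "delta_rot": [
    [-0.115,0,0],
    [-0.115,0,0],
    [-0.115,0,0],
    [-0.025,0,0],
    [0,0,0]
  ]
}}

```text
t: 30.87
tcp_pos: [0.4299, -0.0118, 0.16]
eef_rot: [0.707, -0.028, 0.706, 0.028]
ft_force: [-0.3, 0.1, 0.5]
grip_width: 0.449
```

```bash
python3 st.py .434 -.006 .1 8
python3 - <<'E'
from h import *
c=calibration("wrist");np.save("pics/cw12.npy",c["view"]);cv2.imwrite("pics/w12.png",get_image("wrist")[:,:,::-1])
print([proj(c,p,True).round(0) for p in ([.434,-.006,.05],[.431,.049,.05],[.437,-.061,.05])])
E
```

```text
30.87 [ 0.4299 -0.0118  0.16  ] yaw 4.5 g 0.449
total [0.6   0.054 0.044] row [0.075 0.007 0.006] 0.07547894825836832
[array([322., 238.]), array([324., 160.]), array([320., 308.])]
```

View pics/w12.png

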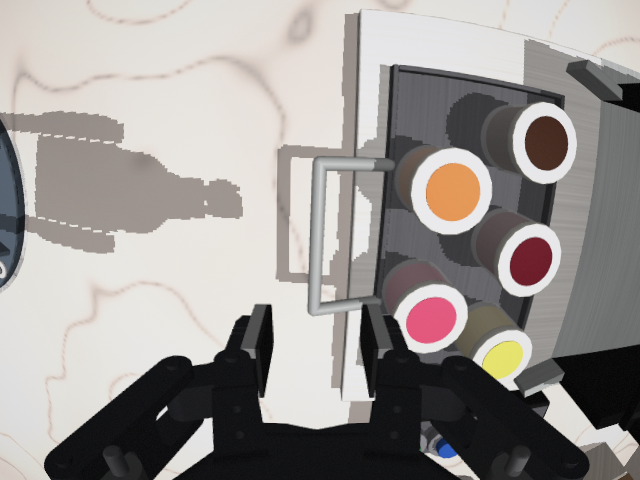

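All five pots stand upright inside the rim. The bar runs from (319,163) to (313,311).

Run:
```python
from h import *
c=calibration("wrist");a=at(c,(319,164),.05,True);b=at(c,(313.5,310),.05,True);d=a-b;m=(a+b)/2
print(a,b,np.linalg.norm(d),np.degrees(np.arctan2(-d[0],d[1])),m)
s=sense();print(((R(s).T@(np.r_[m,.033]-s["tcp_pos"]))*10).round(3),yaw(s))
for n,q,z in [("guideL tip",(567,66),.05),("guideR tip",(518,388),.05)]: print(n,at(c,q,z,True))
```

```text
[0.42791382 0.04606589] [ 0.43230382 -0.06336407] 0.10951797970557053 2.2973050770371137 [ 0.43010882 -0.00864909]
[1.269 0.031 0.003] 4.37027967850023
guideL tip [0.61352576 0.14970234]
guideR tip [ 0.63969726 -0.14330063]
```

Emit:
{"api": "carry_out", "payload": {
  "grip": [-0.1,-0.1,-0.1,-0.1,-0.1],
  "offset": [
    [0,0,0],
    [0.3,0.03,0],
    [0.35,0,0],
    [0.35,0,0],
    [0.27,0,0]
  ],
  "delta_rot": [
    [0.022,0,0],
    [0,0,0],
    [0,0,0],
    [0,0,0],
    [0,0,0]
  ]
}}

```text
t: 31.33
tcp_pos: [0.4291, -0.0087, 0.0304]
eef_rot: [0.707, -0.018, 0.707, 0.018]
ft_force: [-0.0, 0.7, 0.0]
grip_width: 0.452
```

Emit:
{"api": "carry_out", "payload": {
  "grip": [-1,-1,-1,-1,-1],
  "offset": [
    [0,0,0],
    [0,0,0],
    [0,0,0],
    [0,0,0],
    [0,0,0]
  ],
  "delta_rot": [
    [0,0,0],
    [0,0,0],
    [0,0,0],
    [0,0,0],
    [0,0,0]
  ]
}}

```text
t: 31.75
tcp_pos: [0.43, -0.0088, 0.0334]
eef_rot: [0.707, -0.019, 0.706, 0.019]
ft_force: [-2.5, 0.1, -3.6]
grip_width: 0.093
```

Emit:
{"api": "carry_out", "payload": {
  "grip": [-1,-1,-1,-1,-1],
  "offset": [
    [0,0,0.04],
    [0,0,0.08],
    [0,0,0.1],
    [0,0,0.1],
    [0,0,0.1]
  ],
  "delta_rot": [
    [0,0,0],
    [0,0,0],
    [0,0,0],
    [0,0,0],
    [0,0,0]
  ]
}}

```text
t: 32.17
tcp_pos: [0.4709, -0.0064, 0.0328]
eef_rot: [0.706, -0.019, 0.708, 0.019]
ft_force: [-11.1, -0.4, 10.1]
grip_width: 0.092
```

```bash
python3 st.py .651 .0035 .0345 1
```

```text
32.17 [ 0.4709 -0.0064  0.0328] yaw 3.11 g 0.092
total [-2.100e-02  1.000e-03  1.803e+00] row [-2.100e-02  1.000e-03  1.803e+00] 1.8035004605571416
```

Emit:
{"api": "carry_out", "payload": {
  "grip": [-1,-1,-1,-1,-1],
  "offset": [
    [0,0,0.1],
    [0,0,0.1],
    [0,0,0.1],
    [0,0,0.1],
    [0,0,0.1]
  ],
  "delta_rot": [
    [0,0,0],
    [0,0,0],
    [0,0,0],
    [0,0,0],
    [0,0,0]
  ]
}}

```text
t: 32.58
tcp_pos: [0.5211, -0.0037, 0.0329]
eef_rot: [0.706, -0.019, 0.708, 0.019]
ft_force: [-8.0, -0.3, 7.4]
grip_width: 0.09
```

```bash
python3 st.py .651 .0035 .0335 1
python3 - <<'E'
from h import *
cv2.imwrite("pics/w13.png",get_image("wrist")[:,:,::-1])
E
```

```text
32.58 [ 0.5211 -0.0037  0.0329] yaw 3.12 g 0.09
total [-9.000e-03  1.000e-03  1.301e+00] row [-9.000e-03  1.000e-03  1.301e+00] 1.3010903838310965
```

View pics/w13.png

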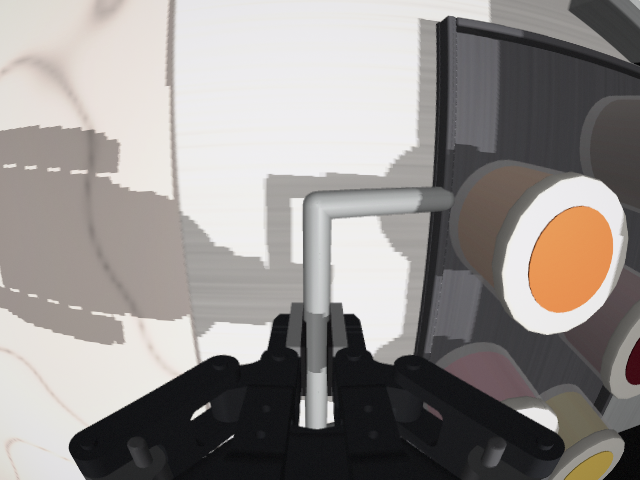

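The grip holds and the pots are upright, so I'll push on.

Emit:
{"api": "carry_out", "payload": {
  "grip": [-1,-1,-1,-1,-1],
  "offset": [
    [0,0,0.1],
    [0,0,0.1],
    [0,0,0.1],
    [0,0,0.1],
    [0,0,0.1]
  ],
  "delta_rot": [
    [0,0,0],
    [0,0,0],
    [0,0,0],
    [0,0,0],
    [0,0,0]
  ]
}}

```text
t: 33.05
tcp_pos: [0.5709, -0.001, 0.0329]
eef_rot: [0.706, -0.019, 0.708, 0.019]
ft_force: [-9.9, -0.6, 8.9]
grip_width: 0.087
```

Emit:
{"api": "carry_out", "payload": {
  "grip": [-1,-1,-1,-1,-1],
  "offset": [
    [0,0,0.08],
    [0,0,0.08],
    [0,0,0.08],
    [0,0,0.08],
    [0,0,0.08]
  ],
  "delta_rot": [
    [0,0,0],
    [0,0,0],
    [0,0,0],
    [0,0,0],
    [0,0,0]
  ]
}}

```text
t: 33.47
tcp_pos: [0.6109, 0.0011, 0.0329]
eef_rot: [0.706, -0.019, 0.707, 0.019]
ft_force: [-8.3, -0.1, 6.5]
grip_width: 0.095
```

```bash
python3 st.py .651 .0035 .0335 1; python3 -c "
from h import *
s=sense();print(s['ft_force'],s['moment'])"
```

```text
33.47 [0.6109 0.0011 0.0329] yaw 3.12 g 0.095
total [-0.007  0.002  0.402] row [-0.007  0.002  0.402] 0.40158984482931315
[-8.30885362 -0.13847165  6.45718605] [-0.02347457  1.41287802  0.06073485]
```

Emit:
{"api": "carry_out", "payload": {
  "grip": [-1,-1,-1,-1,-1],
  "offset": [
    [0,0,0.07],
    [0,0,0.07],
    [0,0,0.07],
    [0,0,0.07],
    [0,0,0.04]
  ],
  "delta_rot": [
    [0,0,0],
    [0,0,0],
    [0,0,0],
    [0,0,0],
    [0,0,0]
  ]
}}

```text
t: 33.88
tcp_pos: [0.6434, 0.0028, 0.0329]
eef_rot: [0.707, -0.019, 0.707, 0.019]
ft_force: [-8.6, 0.0, 6.6]
grip_width: 0.093
```

Emit:
{"api": "carry_out", "payload": {
  "grip": [-1,-1,-1],
  "offset": [
    [0,0,0.02],
    [0,0,0.02],
    [0,0,0.02]
  ],
  "delta_rot": [
    [0,0,0],
    [0,0,0],
    [0,0,0]
  ]
}}

```text
t: 34.13
tcp_pos: [0.6487, 0.0032, 0.0329]
eef_rot: [0.706, -0.019, 0.707, 0.019]
ft_force: [-8.4, -1.0, 5.1]
grip_width: 0.089
```

Emit:
{"api": "carry_out", "payload": {
  "grip": [-1],
  "offset": [
    [0,0,0.02]
  ],
  "delta_rot": [
    [0,0,0]
  ]
}}

```text
t: 34.22
tcp_pos: [0.6507, 0.0032, 0.0329]
eef_rot: [0.706, -0.019, 0.707, 0.019]
ft_force: [-9.2, -1.0, 5.5]
grip_width: 0.091
```

Not at the stop yet, so I'll continue in 2 mm steps until the force rises.

Emit:
{"api": "carry_out", "payload": {
  "grip": [-1,-1],
  "offset": [
    [0,0,0.02],
    [0,0,0]
  ],
  "delta_rot": [
    [0,0,0],
    [0,0,0]
  ]
}}

```text
t: 34.38
tcp_pos: [0.6525, 0.0033, 0.0329]
eef_rot: [0.706, -0.019, 0.708, 0.019]
ft_force: [-10.2, -0.9, 7.4]
grip_width: 0.086
```

Emit:
{"api": "carry_out", "payload": {
  "grip": [-1,-1],
  "offset": [
    [0,0,0.02],
    [0,0,0]
  ],
  "delta_rot": [
    [0,0,0],
    [0,0,0]
  ]
}}

```text
t: 34.55
tcp_pos: [0.6526, 0.0033, 0.0328]
eef_rot: [0.704, -0.019, 0.709, 0.019]
ft_force: [-20.3, -3.0, 15.5]
grip_width: 0.092
```

Emit:
{"api": "carry_out", "payload": {
  "grip": [-1,-1],
  "offset": [
    [0,0,0.015],
    [0,0,0]
  ],
  "delta_rot": [
    [0,0,0],
    [0,0,0]
  ]
}}

```text
t: 34.72
tcp_pos: [0.6527, 0.0032, 0.0328]
eef_rot: [0.703, -0.019, 0.711, 0.019]
ft_force: [-29.4, -3.7, 21.6]
grip_width: 0.086
```

The force jumped with the position held at x = 0.6526, so the tray is home. I'll release and lift.

Emit:
{"api": "carry_out", "payload": {
  "grip": [-0.2,-0.2,-0.2,-0.2,-0.2],
  "offset": [
    [0,0,0],
    [0,0,0],
    [0,0,0],
    [0,0,-0.02],
    [0,0,0]
  ],
  "delta_rot": [
    [0,0,0],
    [0,0,0],
    [0,0,0],
    [0,0,0],
    [0,0,0]
  ]
}}

```text
t: 35.13
tcp_pos: [0.6508, 0.0035, 0.0306]
eef_rot: [0.704, -0.019, 0.71, 0.019]
ft_force: [-22.4, -2.4, -0.2]
grip_width: 0.404
```

Emit:
{"api": "carry_out", "payload": {
  "grip": [-0.2,-0.2,-0.2,-0.2,-0.2],
  "offset": [
    [-0.1,0,0],
    [-0.3,0,0],
    [-0.35,0,0],
    [-0.35,0,-0.2],
    [-0.1,0,-0.3]
  ],
  "delta_rot": [
    [0,0,0],
    [0,0,0],
    [0,0,0],
    [0,0,0],
    [0,0,0]
  ]
}}

```text
t: 35.55
tcp_pos: [0.6083, 0.0006, 0.1581]
eef_rot: [0.711, -0.02, 0.703, 0.019]
ft_force: [0.7, -0.0, 0.4]
grip_width: 0.397
```

```bash
python3 st.py .535 -.21 .12 8
python3 - <<'E'
from h import *
s=sense();print(s["ft_force"],s["eef_rot"])
c=calibration("wrist");w=get_image("wrist")[:,:,::-1]
k=np.radians(3.05);M=np.array([[np.cos(k),-np.sin(k)],[np.sin(k),np.cos(k)]]);C=np.array([.686,.0055])
print("exp bar ends if home:",[proj(c,np.r_[C+M@[-.035,y],.05],True).round(0) for y in(.055,-.055)])
cv2.imwrite("pics/w14.png",w)
E
```

```text
35.55 [6.083e-01 6.000e-04 1.581e-01] yaw 3.12 g 0.397
total [ 0.375 -2.063 -0.85 ] row [ 0.047 -0.258 -0.106] 0.2827937116897665
[ 0.74577936 -0.04521391  0.44754233] [ 0.71064244 -0.01959917  0.70302739  0.0188595 ]
exp bar ends if home: [array([377., 168.]), array([370., 313.])]
```

View pics/w14.png

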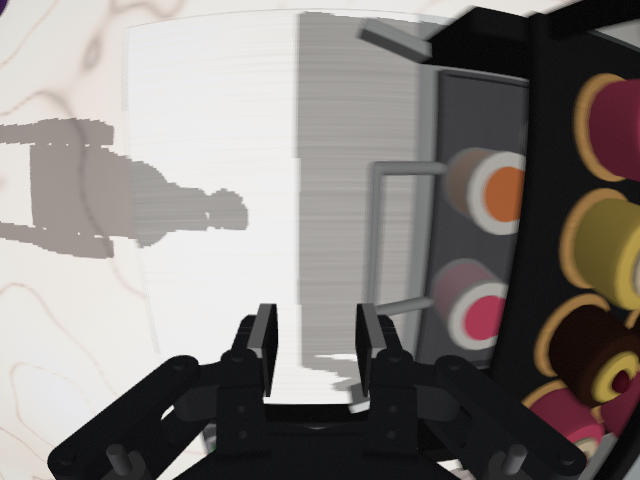

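The bar ends are at (378,167) and (370,310), against (377,168) and (370,313) expected for home. But while opening, 22 N acted on the tool, perhaps from the linkage against the case front. To be sure of the stop, I'll push the bar again from behind with shut fingers turned 90°, which gives clearance.

Emit:
{"api": "carry_out", "payload": {
  "grip": [-1,-1,-1,-1,-1],
  "offset": [
    [0,0,0],
    [0,0,0],
    [0,0,0],
    [0,0,0],
    [0,0,0]
  ],
  "delta_rot": [
    [0.115,0,0],
    [0.115,0,0],
    [0.115,0,0],
    [0.115,0,0],
    [0.115,0,0]
  ]
}}

```text
t: 36.02
tcp_pos: [0.6053, 0.0008, 0.153]
eef_rot: [0.681, 0.193, 0.679, -0.193]
ft_force: [0.6, -0.4, 0.7]
grip_width: 0.002
```

Emit:
{"api": "carry_out", "payload": {
  "grip": [-1,-1,-1,-1,-1],
  "offset": [
    [0,0,0],
    [0,0,0],
    [0,0,0],
    [0,0,0],
    [0,0,0]
  ],
  "delta_rot": [
    [0.115,0,0],
    [0.115,0,0],
    [0.115,0,0],
    [0.115,0,0],
    [0.115,0,0]
  ]
}}

```text
t: 36.43
tcp_pos: [0.6054, 0.0008, 0.1529]
eef_rot: [0.593, 0.387, 0.592, -0.386]
ft_force: [0.2, 0.0, 0.2]
grip_width: -0.004
```

Emit:
{"api": "carry_out", "payload": {
  "grip": [-1,-1,-1,-1,-1],
  "offset": [
    [0,0,0],
    [0,0,0],
    [0,0,0],
    [0,-0.05,0],
    [0.2,0,0]
  ],
  "delta_rot": [
    [0.115,0,0],
    [0.115,0,0],
    [0.115,0,0],
    [0,0,0],
    [0,0,0]
  ]
}}

```text
t: 36.85
tcp_pos: [0.6014, 0.0003, 0.1356]
eef_rot: [0.517, 0.485, 0.514, -0.482]
ft_force: [0.3, -0.6, 0.0]
grip_width: -0.001
```

```bash
python3 st.py .605 .001 .035 1
```

```text
36.85 [6.014e-01 3.000e-04 1.356e-01] yaw -86.39 g -0.001
total [ 1.006  0.03  -0.006] row [ 1.006  0.03  -0.006] 1.0064853855178495
```

Emit:
{"api": "carry_out", "payload": {
  "grip": [-1,-1,-1,-1,-1],
  "offset": [
    [0.35,0,0],
    [0.35,0,0],
    [0.26,0,0],
    [0,0.15,0],
    [0,0.1,0]
  ],
  "delta_rot": [
    [0,0,0],
    [0,0,0],
    [0,0,0],
    [0,0,0],
    [0,0,0]
  ]
}}

```text
t: 37.27
tcp_pos: [0.6244, 0.002, 0.0348]
eef_rot: [0.515, 0.483, 0.516, -0.484]
ft_force: [0.2, 0.1, 0.4]
grip_width: 0.0
```

Emit:
{"api": "carry_out", "payload": {
  "grip": [-1,-1,-1,-1],
  "offset": [
    [0,0.03,0],
    [0,0.03,0],
    [0,0.02,0],
    [0,0,0]
  ],
  "delta_rot": [
    [0,0,0],
    [0,0,0],
    [0,0,0],
    [0,0,0]
  ]
}}

```text
t: 37.6
tcp_pos: [0.6329, 0.0024, 0.0365]
eef_rot: [0.515, 0.485, 0.515, -0.484]
ft_force: [0.3, 0.8, -0.4]
grip_width: 0.005
```

Emit:
{"api": "carry_out", "payload": {
  "grip": [-1,-1],
  "offset": [
    [0,0.02,0],
    [0,0,0]
  ],
  "delta_rot": [
    [0,0,0],
    [0,0,0]
  ]
}}

```text
t: 37.77
tcp_pos: [0.6348, 0.0025, 0.0364]
eef_rot: [0.515, 0.485, 0.515, -0.485]
ft_force: [0.3, 0.5, -0.3]
grip_width: 0.001
```

Emit:
{"api": "carry_out", "payload": {
  "grip": [-1,-1],
  "offset": [
    [0,0.02,0],
    [0,0,0]
  ],
  "delta_rot": [
    [0,0,0],
    [0,0,0]
  ]
}}

```text
t: 37.93
tcp_pos: [0.6367, 0.0026, 0.0361]
eef_rot: [0.515, 0.485, 0.515, -0.485]
ft_force: [-0.0, 0.1, 0.4]
grip_width: 0.001
```

Emit:
{"api": "carry_out", "payload": {
  "grip": [-1,-1],
  "offset": [
    [0,0.02,0],
    [0,0,0]
  ],
  "delta_rot": [
    [0,0,0],
    [0,0,0]
  ]
}}

```text
t: 38.1
tcp_pos: [0.6369, 0.0027, 0.0359]
eef_rot: [0.513, 0.484, 0.516, -0.486]
ft_force: [-10.6, -1.3, 7.2]
grip_width: -0.003
```

Emit:
{"api": "carry_out", "payload": {
  "grip": [-1,-1],
  "offset": [
    [0,0.02,0],
    [0,0,0]
  ],
  "delta_rot": [
    [0,0,0],
    [0,0,0]
  ]
}}

```text
t: 38.27
tcp_pos: [0.6371, 0.0026, 0.0357]
eef_rot: [0.512, 0.482, 0.517, -0.487]
ft_force: [-22.1, -2.8, 15.4]
grip_width: 0.002
```

Emit:
{"api": "carry_out", "payload": {
  "grip": [-1,-1],
  "offset": [
    [0,0.02,0],
    [0,0,0]
  ],
  "delta_rot": [
    [0,0,0],
    [0,0,0]
  ]
}}

```text
t: 38.43
tcp_pos: [0.6373, 0.0026, 0.0357]
eef_rot: [0.511, 0.481, 0.518, -0.488]
ft_force: [-32.3, -5.0, 22.3]
grip_width: -0.001
```

The tray holds rigidly at 32 N where sliding takes about 8 N, with the bar at the same place, so it is against the stop. Next I'll back off and go above the green key.

Emit:
{"api": "carry_out", "payload": {
  "grip": [-1,-1,-1,-1,-1],
  "offset": [
    [0,-0.15,0],
    [0,-0.15,0],
    [-0.2,0,0],
    [-0.35,0,0],
    [-0.2,0,0]
  ],
  "delta_rot": [
    [0,0,0],
    [0,0,0],
    [0,0,0],
    [0,0,0],
    [0,0,0]
  ]
}}

```text
t: 38.85
tcp_pos: [0.6134, 0.0012, 0.1137]
eef_rot: [0.515, 0.485, 0.514, -0.484]
ft_force: [0.4, -0.8, 0.4]
grip_width: 0.0
```

Emit:
{"api": "carry_out", "payload": {
  "grip": [-1,-1,-1,-1,-1],
  "offset": [
    [0,-0.1,0.25],
    [0,-0.1,0.25],
    [0,-0.1,0.25],
    [0,-0.1,0.25],
    [0,0,0.25]
  ],
  "delta_rot": [
    [0,0,0],
    [0,0,0],
    [0,0,0],
    [0,0,0],
    [0,0,0]
  ]
}}

```text
t: 39.27
tcp_pos: [0.5789, -0.127, 0.1112]
eef_rot: [0.514, 0.485, 0.515, -0.485]
ft_force: [-0.2, 0.2, -0.6]
grip_width: 0.0
```

Emit:
{"api": "carry_out", "payload": {
  "grip": [-1,-1,-1,-1,-1],
  "offset": [
    [0,0,0.25],
    [0,0,0.25],
    [0,0,0.25],
    [0,0,0.1],
    [0,0,0]
  ],
  "delta_rot": [
    [0,0,0],
    [0,0,0],
    [0,0,0],
    [0,0,0],
    [0,0,0]
  ]
}}

```text
t: 39.68
tcp_pos: [0.5853, -0.2126, 0.111]
eef_rot: [0.514, 0.485, 0.514, -0.485]
ft_force: [0.0, -0.1, -0.0]
grip_width: -0.002
```

```bash
python3 st.py .536 -.211 .085 1
python3 - <<'E'
from h import *
c=calibration("wrist");w=get_image("wrist")[:,:,::-1];cv2.imwrite("pics/w15.png",w)
h=cv2.cvtColor(w,cv2.COLOR_BGR2HSV)
for n,lo,hi in [("g",(45,90,40),(80,255,255)),("b",(100,120,60),(125,255,255)),("y",(23,120,60),(35,255,255)),("r",(0,150,80),(6,255,255))]:
    N,l,st,ce=cv2.connectedComponentsWithStats(cv2.inRange(h,lo,hi))
    for i in range(1,N):
        if st[i,4]>200: print(n,st[i],at(c,ce[i],.067,True).round(4))
E
```

```text
39.68 [ 0.5853 -0.2126  0.111 ] yaw -86.72 g -0.002
total [ 0.26  -0.492 -0.044] row [ 0.26  -0.492 -0.044] 0.5580072490772386
b [ 286  261   48   47 1712] [ 0.5842 -0.2082]
y [ 284  182   52   53 2146] [ 0.6262 -0.206 ]
r [ 283   96   53   53 2217] [ 0.6697 -0.2035]
```

Emit:
{"api": "carry_out", "payload": {
  "grip": [-1,-1,-1,-1,-1],
  "offset": [
    [0,-0.25,-0.02],
    [0,-0.25,-0.02],
    [0.2,0,0],
    [0.1,0,0],
    [0,0,0]
  ],
  "delta_rot": [
    [0,0,0],
    [0,0,0],
    [0,0,0],
    [0,0,0],
    [0,0,0]
  ]
}}

```text
t: 40.15
tcp_pos: [0.5344, -0.2082, 0.0792]
eef_rot: [0.514, 0.484, 0.516, -0.485]
ft_force: [-0.3, -0.3, -0.4]
grip_width: 0.003
```

```bash
python3 st.py .5355 -.211 .06 1
python3 - <<'E'
from h import *
cv2.imwrite("pics/w16.png",get_image("wrist")[:,:,::-1])
E
```

```text
40.15 [ 0.5344 -0.2082  0.0792] yaw -86.54 g 0.003
total [0.192 0.01  0.029] row [0.192 0.01  0.029] 0.19483370587394305
```

Emit:
{"api": "carry_out", "payload": {
  "grip": [-1,-1,-1,-1,-1],
  "offset": [
    [0.05,0.01,0.025],
    [0.05,0,0],
    [0.05,0,0],
    [0.03,0,0],
    [0.015,0,0]
  ],
  "delta_rot": [
    [0,0,0],
    [0,0,0],
    [0,0,0],
    [0,0,0],
    [0,0,0]
  ]
}}

```text
t: 40.62
tcp_pos: [0.5369, -0.2123, 0.0615]
eef_rot: [0.515, 0.485, 0.514, -0.485]
ft_force: [0.3, 1.0, 4.9]
grip_width: 0.0
```

Emit:
{"api": "carry_out", "payload": {
  "grip": [-1,-1],
  "offset": [
    [0,0,0],
    [0,0,0]
  ],
  "delta_rot": [
    [0,0,0],
    [0,0,0]
  ]
}}

```text
t: 40.78
tcp_pos: [0.5368, -0.2123, 0.062]
eef_rot: [0.515, 0.485, 0.514, -0.485]
ft_force: [2.9, 1.7, 4.6]
grip_width: 0.001
```

Emit:
{"api": "carry_out", "payload": {
  "grip": [-1,-1,-1],
  "offset": [
    [0.02,0,0],
    [0.01,0,0],
    [0,0,0]
  ],
  "delta_rot": [
    [0,0,0],
    [0,0,0],
    [0,0,0]
  ]
}}

```text
t: 41.03
tcp_pos: [0.5369, -0.2124, 0.0608]
eef_rot: [0.515, 0.485, 0.514, -0.485]
ft_force: [-4.0, 3.9, 22.7]
grip_width: 0.005
```

Emit:
{"api": "carry_out", "payload": {
  "grip": [-1,-1,-1,-1,-1],
  "offset": [
    [-0.1,0,0],
    [-0.2,0,0],
    [-0.05,0,0],
    [0,0.25,0],
    [0,0.2,0]
  ],
  "delta_rot": [
    [0,0,0],
    [0,0,0],
    [0,0,0],
    [0,0,0],
    [0,0,0]
  ]
}}

```text
t: 41.45
tcp_pos: [0.5817, -0.2097, 0.0939]
eef_rot: [0.515, 0.485, 0.514, -0.485]
ft_force: [-0.4, -0.3, 1.0]
grip_width: 0.002
```

Emit:
{"api": "carry_out", "payload": {
  "grip": [-1],
  "offset": [
    [0,0,0]
  ],
  "delta_rot": [
    [0,0,0]
  ]
}}

```text
t: 41.53
tcp_pos: [0.5836, -0.2094, 0.0935]
eef_rot: [0.515, 0.485, 0.514, -0.485]
ft_force: [0.2, -0.4, 0.6]
grip_width: 0.002
```

```bash
python3 st.py .5805 -.2085 .06 1
```

```text
41.53 [ 0.5836 -0.2094  0.0935] yaw -86.56 g 0.002
total [ 0.335 -0.031 -0.011] row [ 0.335 -0.031 -0.011] 0.3364736689563466
```

Green bottomed out at 22.7 N and was let go. Now blue.

Emit:
{"api": "carry_out", "payload": {
  "grip": [-1,-1,-1,-1,-1],
  "offset": [
    [0.18,-0.03,0],
    [0.05,0,0],
    [0.05,0,0],
    [0.04,0,0],
    [0.02,0,0]
  ],
  "delta_rot": [
    [0,0,0],
    [0,0,0],
    [0,0,0],
    [0,0,0],
    [0,0,0]
  ]
}}

```text
t: 41.95
tcp_pos: [0.5777, -0.2097, 0.0606]
eef_rot: [0.514, 0.485, 0.515, -0.485]
ft_force: [-14.1, 4.9, 32.8]
grip_width: -0.001
```

Emit:
{"api": "carry_out", "payload": {
  "grip": [-1,-1],
  "offset": [
    [0.01,0,0],
    [0,0,0]
  ],
  "delta_rot": [
    [0,0,0],
    [0,0,0]
  ]
}}

```text
t: 42.12
tcp_pos: [0.5777, -0.2097, 0.0607]
eef_rot: [0.514, 0.485, 0.515, -0.485]
ft_force: [-12.9, 3.3, 23.5]
grip_width: 0.001
```

Emit:
{"api": "carry_out", "payload": {
  "grip": [-1,-1,-1,-1,-1],
  "offset": [
    [-0.1,0,0],
    [-0.2,0,0],
    [-0.05,0,0],
    [0,0.25,0],
    [0,0.2,0]
  ],
  "delta_rot": [
    [0,0,0],
    [0,0,0],
    [0,0,0],
    [0,0,0],
    [0,0,0]
  ]
}}

```text
t: 42.53
tcp_pos: [0.6241, -0.2074, 0.0944]
eef_rot: [0.515, 0.485, 0.514, -0.485]
ft_force: [0.2, -0.9, 1.3]
grip_width: 0.002
```

Emit:
{"api": "carry_out", "payload": {
  "grip": [-1],
  "offset": [
    [0,0,0]
  ],
  "delta_rot": [
    [0,0,0]
  ]
}}

```text
t: 42.62
tcp_pos: [0.6259, -0.207, 0.0938]
eef_rot: [0.516, 0.485, 0.514, -0.484]
ft_force: [0.1, -0.3, 0.2]
grip_width: -0.003
```

```bash
python3 st.py .6255 -.2062 .06 1
```

```text
42.62 [ 0.6259 -0.207   0.0938] yaw -86.57 g -0.003
total [ 0.338 -0.005 -0.008] row [ 0.338 -0.005 -0.008] 0.3383782024782281
```

Emit:
{"api": "carry_out", "payload": {
  "grip": [-1,-1,-1,-1,-1],
  "offset": [
    [0.18,0,0],
    [0.05,0,0],
    [0.05,0,0],
    [0.04,0,0],
    [0.02,0,0]
  ],
  "delta_rot": [
    [0,0,0],
    [0,0,0],
    [0,0,0],
    [0,0,0],
    [0,0,0]
  ]
}}

```text
t: 43.03
tcp_pos: [0.6227, -0.2071, 0.0607]
eef_rot: [0.514, 0.485, 0.515, -0.485]
ft_force: [-12.3, 5.6, 27.5]
grip_width: 0.002
```

Emit:
{"api": "carry_out", "payload": {
  "grip": [-1,-1],
  "offset": [
    [0.005,0,0],
    [0,0,0]
  ],
  "delta_rot": [
    [0,0,0],
    [0,0,0]
  ]
}}

```text
t: 43.2
tcp_pos: [0.6227, -0.207, 0.0609]
eef_rot: [0.514, 0.485, 0.515, -0.485]
ft_force: [-9.9, 3.7, 17.0]
grip_width: 0.0
```

Emit:
{"api": "carry_out", "payload": {
  "grip": [-1,-1,-1,-1,-1],
  "offset": [
    [-0.1,0,0],
    [-0.25,0,0],
    [-0.25,0,0],
    [-0.1,-0.3,0],
    [-0.1,-0.35,0]
  ],
  "delta_rot": [
    [0,0,0],
    [0,0,0],
    [0,0,0],
    [0,0,0],
    [0,0,0]
  ]
}}

```text
t: 43.62
tcp_pos: [0.559, -0.2111, 0.1407]
eef_rot: [0.516, 0.485, 0.514, -0.484]
ft_force: [0.7, -0.4, 0.2]
grip_width: 0.002
```

Emit:
{"api": "carry_out", "payload": {
  "grip": [-1,-1,-1,-1,-1],
  "offset": [
    [0,-0.35,0],
    [0,-0.35,0],
    [0,-0.35,0],
    [0,-0.35,0],
    [0,0,0]
  ],
  "delta_rot": [
    [0,0,0],
    [0,0,0],
    [0,0,0],
    [0,0,0],
    [0,0,0]
  ]
}}

```text
t: 44.03
tcp_pos: [0.4136, -0.2186, 0.139]
eef_rot: [0.513, 0.485, 0.515, -0.486]
ft_force: [0.1, 1.2, 0.1]
grip_width: -0.001
```

Run:
```python
from h import *
t=get_image("top")[:,:,::-1];s=get_image("side")[:,:,::-1]
cv2.imwrite("pics/tf.png",t)
cv2.imwrite("pics/mf.png",np.vstack([cv2.resize(t[60:380,80:560],(800,533),interpolation=cv2.INTER_CUBIC)]))
cv2.imwrite("pics/sf.png",cv2.resize(s[140:320,130:370],(800,600),interpolation=cv2.INTER_CUBIC))
```

```text
(no output)
```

View pics/mf.png

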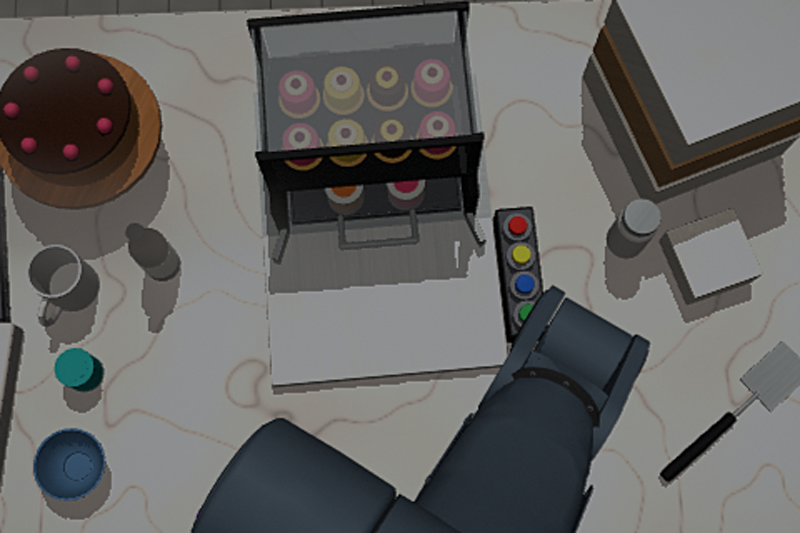

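View pics/sf.png

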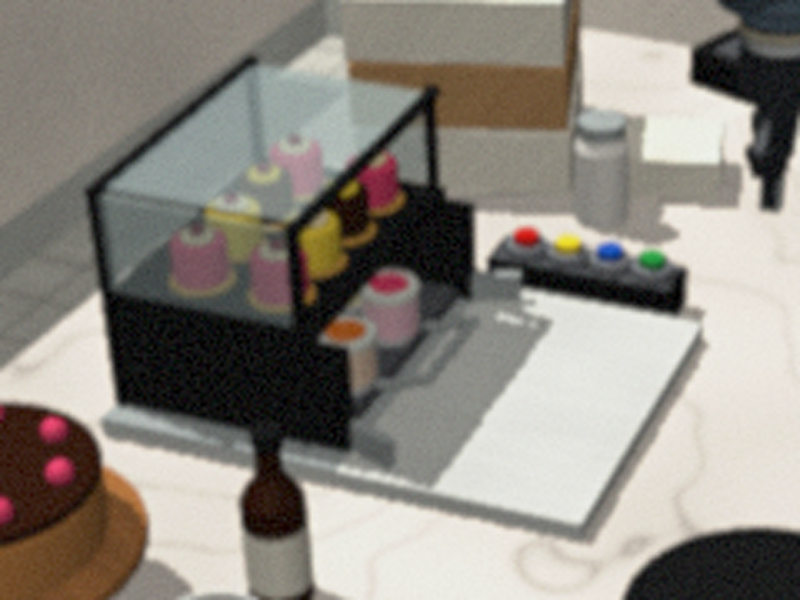

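The tray is home, orange and pink are upright in view, and the keys have sprung back. One last check for a cream pot, since a pale lid on the pale counter could be missed.

Run:
```python
import cv2,numpy as np
a=cv2.imread("pics/top2f.png");b=cv2.imread("pics/t11.png")
m=np.maximum(a,b)  # each hides a different area behind the arm
cv2.imwrite("pics/full.png",cv2.resize(cv2.convertScaleAbs(m,alpha=1.5),(800,600),interpolation=cv2.INTER_CUBIC))
```

```text
(no output)
```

View pics/full.png

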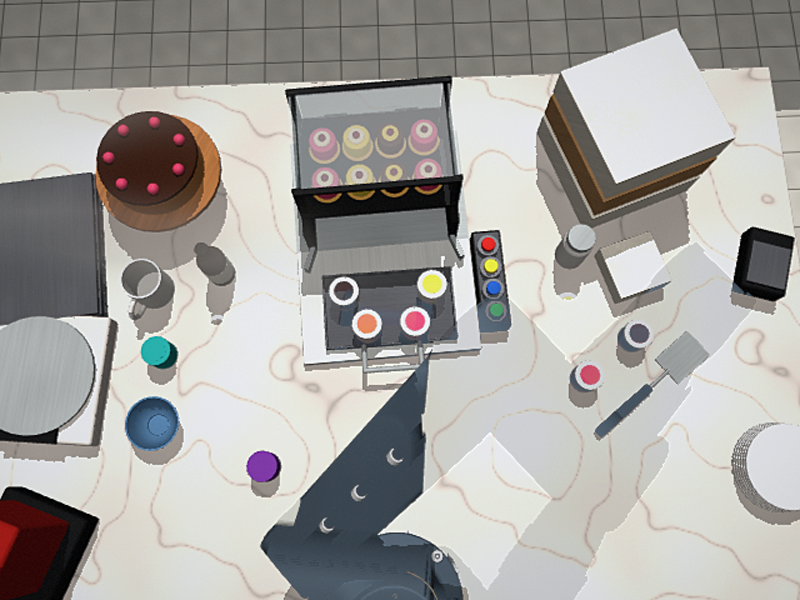

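There's no cream pot anywhere on the counter, so these five are all of them. Handing in.

```bash
python3 -c "
from plant import *
s=sense();print(s['t'],s['ft_force']);print(finish_job())"
```

```text
44.1333 [1.17108017 0.15568688 0.0778871 ]
the job is handed in; nothing more can be done
None
```

The pastry case is stocked and switched on, and I handed the job in at 44 s; it returned no verdict.

**What I did**
- I drew the tray fully out onto the shelf and stood all five pots present on it: brown, orange, yellow, pink and dark red. There was no cream pot on the counter, and I left the purple and turquoise look-alikes alone.
- I slid the loaded tray back in, then pressed green, blue and yellow in that order. Each key bottomed out (17–33 N) and was let go.
- I didn't press the red key, and the other things stood where they were in the final pictures.

**Last checks**
- **Tray position:** I re-pushed the bar from behind with shut fingers. It held rigid at 32 N, while sliding takes about 8 N, so the tray is against the rear stop.
- **Pots:** Before the tray went in, all five stood upright inside the rim. In the final views orange and pink are visible and upright, but the back three are hidden under the roof, so I couldn't see them again.
- **Keys:** All four look sprung back in the side view.

**One odd reading:** When I opened the fingers after sliding the tray in, about 22 N acted on the tool. It was probably the gripper linkage touching the case front, and it is below the 40 N limit.

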